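Carry a glued heel lift on a flat peel into the press nest

TASK

Take the yellow cover off the green press nest by its knob and set it down right way up in the middle of the cork mat. Then take the peel by its wooden grip, slide its blade under the tan heel lift on the wooden rack, and carry the lift level on the blade, without touching it with the gripper, to the nest; lower it so that it stays lying flat in the pocket inside the lips. Draw the peel out and lay it flat on the bench, clear of rack and nest, and leave the other things on the bench alone.

Things in the scene. Friction and masses are not known exactly. Their poses are not given: they have to be found in the camera images.
- cover: yellow hood, 89 (x) x 92 (y) x 18 mm high, open below, with an upright round black knob amid its top: 24 mm diameter, from 18 to 50 mm above the origin. Origin: centre of the skirts' lower edge, z up; 29 mm above the bench at the start. Sits loosely over the nest's lips (overlap 14 mm, 3 mm play): lift it straight up 20 mm before moving sideways. About 0.12 kg.
- mat: thin round cork mat fixed on the bench, 100 mm in diameter, 3 mm thick; origin at the centre of its underside. The cover goes here, centred to about 30 mm.
- nest: green press nest, fixed. Origin: centre of underside, on the bench; x points away from the robot (the peel enters along +x), z up. Base 84 x 84 x 6 mm; two aluminium ledges along x, 77 mm long, at y = +-20 to +-40 mm, tops 36 mm above the bench; between them a 40 mm wide slot, open at both ends. Lips on the ledges (tops at 43 mm) enclose a pocket of 65 (x) x 68 (y) mm, centred.
- nest_floor (a point): centre of the pocket at the height of the ledge tops (36 mm above the bench); the lift's origin belongs here, any yaw that fits inside the lips
- rack: wooden rack, fixed, same size and axes as the nest (base 84 x 84 x 6 mm, two ledges with tops 36 mm above the bench at y = +-20 to +-40 mm, 40 mm slot through along x) but without lips
- heel_lift: tan D-shaped heel lift, 55 (x) x 58 (y) x 8 mm thick, 22 g; origin at the centre of its underside, z up. It lies across the two ledges of the rack, over the slot, within about 8 mm of the middle. Wet with glue: move it only with the peel's blade.
- peel: flat steel peel lying on the bench: blade 26 mm wide, 4 mm thick, rounded tip 160 mm ahead (+x) of the origin. At x = -45 to 45 mm the plate is 40 mm wide and carries an upright dark wooden grip, 80 mm long (x), 18 mm thick (y), from 4 to 52 mm above the underside. Origin: underside, below the grip's middle; z up. About 0.16 kg, balanced about 10 mm ahead of the origin.
- peel_seat (a point): point on top of the blade, 135 mm ahead of the peel's origin, where the lift's centre is best carried
- polish_tin: bystander: round black tin of shoe cream, 80 mm in diameter, 23 mm high, loose; origin at the centre of its underside
- spool: bystander: spool of dark thread, 38 mm in diameter, 58 mm high, standing loose; origin at the centre of its underside; just beyond it a tall fixed board rises at the left rear of the bench, and shelves stand at the left: come in from high above the front of the bench

How it is judged:
By the outcome, as a careful person would: the job done as asked, in the order asked, and still so for the second after the job is handed in, with the robot touching nothing.
It also fails if it takes over 72 s, if anything falls off the work surface, if the arm or the gripper's body presses on something with over 40 N, if the wrist force passes 120 N, or if a joint passes its speed limit or range.

ROBOT

A 6-joint arm with a two-finger parallel gripper is mounted at the origin on a cart in front of the work surface, level with it; the furniture and walls round the work are solid. World frame = base frame: x ahead of the robot, y to its left, z up, the work surface at z = 0. Lengths are in mm, angles in rad, forces in N, time in s.
With the tool pointing down it reaches from about 300 to 775 mm from the base axis. Payload 14.6 kg.
Tool frame: the origin (TCP) lies between the finger pads; the fingertips stand 8 mm ahead of it and the grasp point (between the pads) lies 11 mm behind it; y points along the fingers, x is the direction in which the jaws open and shut, and the axes are right-handed (so a half turn about y gives the same grasp; the last joint's range is limited). The gripper opens to 94 mm and grips with 3 to 60 N. Pads are 16 mm wide; open, the fingers measure 119 mm over their backs; the gripper's body (75 mm by 177 mm) begins 78 mm behind the grasp point.
Start: joints at [1.162, 0.3, 1.521, -0, 1.321, -0.067], TCP at [184.348, 518.175, 213.446] pointing down, gripper open.
Joint ranges: [-3.03, 3.03], [-0.79, 2.21], [0.23, 2.52], [-1.04, 4.18], [0, 3.07], [-2.55, 2.55]. Speed limits (rad/s): [2.22, 2.22, 2.57, 3.14, 3.14, 3.14].

INTERFACE

Orientations are given as [roll, pitch, yaw] about the fixed x, y, z axes, in that order (R = Rz(yaw) Ry(pitch) Rx(roll)).
In Python, from cell import read_state, imaging, order gives the robot as it stands. The module is installed in compiled form; this text tells all that it offers.
- The arm moves only by the shell command python3 -m handwheel 'ROWS' [FORCE]. ROWS is JSON, a list that holds one entry, the list of rows, each a list of 7 numbers: the shift along the tool's x, y, z in mm, then the turn, a rotation vector about the tool's x, y, z in degrees, then the opening, from -1 (shut) to 1 (fully open), so that 0 is half open. A call has 1 to 5 rows; each row is the pose to reach, as a shift and turn from the pose measured when the call began, along the tool's axes at that moment; what a row does not reach only later rows make up. A row lasts 1/12 s, in which the tool goes at most 41.7 mm and 7.16 degrees, less where a joint would pass 70% of its speed; a pose out of reach is approached as far as the arm can. A call with a gripper value outside its range is refused whole. The fingers move at their own pace and stop on an object; FORCE is the grip in N (left out, the last holds). Time passes only in rows, so rows that repeat a pose let the fingers close. It gives the time, the measured TCP pose, the force and the opening at its end, in the units of the state.
- read_state(): the state, without advancing time (a new reading comes with each control period).
- imaging.camera(name): name is "scene" or "side" or "wrist"; returns (picture, depth): 480x640x3 uint8, red, green, blue; 480x640 float32, mm along the optical axis (not along the pixel's ray), 0 where there is no reading.
- imaging.get_calibration(name): a dict with "mtx" (3x3 intrinsics, pixels), "world_from_camera" (4x4, takes a point from camera to world coordinates); the wrist camera has in their place "hand_eye" (4x4, takes a point from camera to tool coordinates, whose origin is the TCP and whose axes are the tool frame's). Camera axes: x right, y down, z forward; pixel columns grow to the right and rows downward; lengths in mm; the calibration is good to about 2 mm. A picture is of the moment at which its call begins: read the wrist's pose just before it. get_calibration takes no time and is no camera call.
- order.sign_off(): hands the job in, once; it reports no verdict.
The state is a dict: "clock": time; "joints": joint angles; "qd": joint speeds; "effort": joint torques, N m; "eef_pos": TCP position; "eef_rot": TCP orientation; "wrist_force": force on the tool from outside, world axes, zero at the start; "moment": the same for the moment, N m; "finger_gap": finger opening in mm.
Only numpy, scipy, OpenCV 4.12 (cv2) and the standard library are available. Lean on these libraries where they do the work, as an engineer would, in place of code of your own. Each camera call takes 0.05 s, during which the arm holds its last target.

## Working session

There is one attempt and no reset: what is moved stays moved. The work goes in short steps, Python scripts to look and compute and a shell command to move; the robot and the scene stay as the last step left them, time stands still between calls to the robot, and variables do not carry over. Pictures are saved under pics/ and viewed, and the job is handed in when it is done.

```bash
mkdir -p pics; ls
python3 - <<'E'
from cell import read_state, imaging, order
import cv2
s=read_state(); print(s)
for n in ["scene","side","wrist"]:
    p,d=imaging.camera(n); cv2.imwrite(f"pics/{n}0.png",p[:,:,::-1]); 
    import numpy as np; np.save(f"pics/{n}0d.npy",d)
    print(n,imaging.get_calibration(n))
E
```

```text
pics
{'clock': 0.0, 'joints': array([ 1.16239276e+00,  3.00457698e-01,  1.52158847e+00,  1.14634238e-05,
        1.32068133e+00, -6.65997492e-02]), 'qd': array([-8.41130490e-04,  7.37059203e-04,  1.04190752e-03, -2.41650656e-03,
       -2.02729894e-04, -1.87699793e-05]), 'effort': array([ 1.28542717e-03, -5.31827652e+01, -3.52727902e+01,  7.09439255e-02,
        2.45453574e-02, -1.52356915e-04]), 'eef_pos': array([184.2525767 , 517.95183979, 212.89054783]), 'eef_rot': array([-1.57070972e+00,  1.13158643e-03,  1.22898972e+00]), 'wrist_force': array([-0.88292599, -0.16867556, -0.08449911]), 'moment': array([-0.0065831 ,  0.00257907,  0.02217227]), 'finger_gap': 93.89167073878046}
scene {'mtx': array([[623.30378538,   0.        , 313.17193917],
       [  0.        , 623.30378538, 238.03997316],
       [  0.        ,   0.        ,   1.        ]]), 'world_from_camera': array([[ 5.08867410e-01, -4.32722981e-01,  7.44180610e-01,
        -3.92440007e+02],
       [-8.60739548e-01, -2.42237380e-01,  4.47714733e-01,
        -7.05742392e+02],
       [-1.34680926e-02, -8.68373119e-01, -4.95728491
[... 472 characters left out ...]
+02],
       [ 1.86192375e-02, -7.58753610e-01, -6.51111575e-01,
         6.04819680e+02],
       [ 0.00000000e+00,  0.00000000e+00,  0.00000000e+00,
         1.00000000e+00]])}
wrist {'mtx': array([[420.97245858,   0.        , 320.21081997],
       [  0.        , 420.97245858, 239.69692899],
       [  0.        ,   0.        ,   1.        ]]), 'hand_eye': array([[ 9.99999740e-01, -6.15518819e-04, -3.74657320e-04,
        -5.93597860e-01],
       [ 2.24501945e-04, -2.27927596e-01,  9.73678058e-01,
        -1.71364788e+02],
       [-6.84711911e-04, -9.73677889e-01, -2.27927398e-01,
         6.61108002e+01],
       [ 0.00000000e+00,  0.00000000e+00,  0.00000000e+00,
         1.00000000e+00]])}
```

View pics/scene0.png

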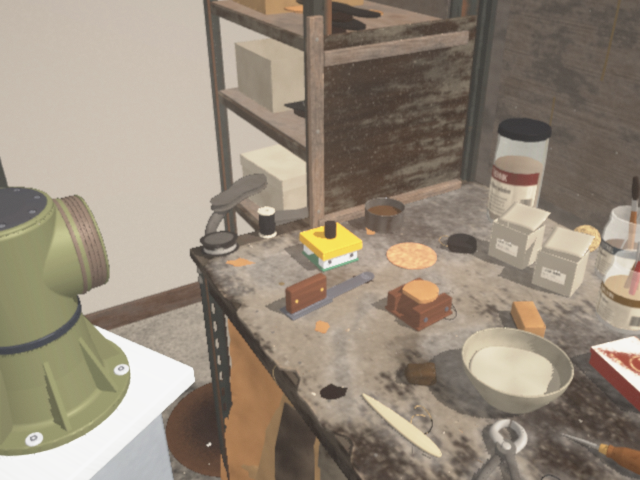

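View pics/side0.png

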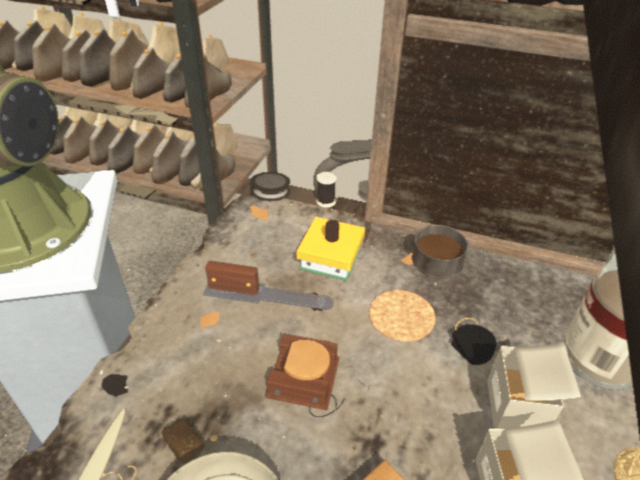

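View pics/wrist0.png

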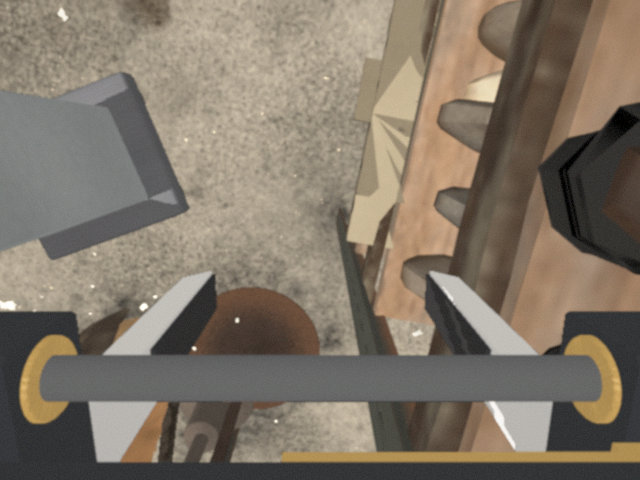

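```bash
cat > h.py <<'E'
import numpy as np, cv2
from scipy.spatial.transform import Rotation as R
from cell import read_state, imaging, order
def pts(name,d,pose=None):
    c=imaging.get_calibration(name); K=c["mtx"]
    v,u=np.mgrid[:480,:640]
    P=np.stack([(u-K[0,2])/K[0,0]*d,(v-K[1,2])/K[1,1]*d,d],-1)
    if name=="wrist":
        T=np.eye(4); T[:3,:3]=R.from_euler('xyz',pose[1]).as_matrix(); T[:3,3]=pose[0]; M=T@c["hand_eye"]
    else: M=c["world_from_camera"]
    W=P@M[:3,:3].T+M[:3,3]; W[d<=0]=np.nan
    return W
def st():
    s=read_state(); print("t %.2f pos %s rot %s F %s gap %.1f"%(s["clock"],s["eef_pos"].round(1),s["eef_rot"].round(3),s["wrist_force"].round(1),s["finger_gap"])); return s
def topdown(p,W,x0,x1,y0,y1,s=2,zmax=120):
    # image: right = -y, up = +x
    H=int((x1-x0)*s);Wd=int((y1-y0)*s); im=np.zeros((H,Wd,3),np.uint8); z=np.full((H,Wd),-1e9)
    w=W.reshape(-1,3);c=p.reshape(-1,3)
    ok=np.isfinite(w[:,0])&(w[:,2]<zmax);w=w[ok];c=c[ok]
    i=((x1-w[:,0])*s).astype(int);j=((y1-w[:,1])*s).astype(int)
    k=(i>=0)&(i<H)&(j>=0)&(j<Wd); i,j,w,c=i[k],j[k],w[k],c[k]
    o=np.argsort(w[:,2]); im[i[o],j[o]]=c[o]; z[i[o],j[o]]=w[o,2]
    return im,z
E
python3 - <<'E'
from h import *
for n in ["scene","side"]:
    p=cv2.imread(f"pics/{n}0.png"); d=np.load(f"pics/{n}0d.npy"); W=pts(n,d)
    im,z=topdown(p,W,250,750,-250,450,1); cv2.imwrite(f"pics/top_{n}.png",im)
    hsv=cv2.cvtColor(p,cv2.COLOR_BGR2HSV)
    g=lambda u,v:W[v,u].round(1)
    L={"scene":dict(knob=(330,223),mat=(412,256),lift=(421,291),rack=(399,302),grip=(306,284),bench=(370,310),bladetip=(368,276)),
       "side":dict(knob=(332,225),mat=(402,315),lift=(307,358),grip=(232,268),bench=(350,350),bladetip=(325,303),spool=(326,178),tin=(270,182))}[n]
    for k,(u,v) in L.items(): print(n,k,g(u,v))
    m=(hsv[...,0]>24)&(hsv[...,0]<33)&(hsv[...,1]>200)&(hsv[...,2]>150)&(W[...,2]>40)&(W[...,2]<60)
    q=W[m]; r=cv2.minAreaRect(q[:,:2].astype(np.float32)); print(n,"yellow",len(q),np.nanmean(q,0),r,np.nanmedian(q[:,2]))
E
```

```text
scene knob [ 537.2 -185.1   78.5]
scene mat [ 616.4 -327.9    4.1]
scene lift [ 456.7 -408.7   43. ]
scene rack [ 439.9 -376.7   19.1]
scene grip [ 368.2 -232.2   50.8]
scene bench [ 421.  -330.9   -2.5]
scene bladetip [ 508.9 -283.5    3.6]
scene yellow 0 [nan nan nan] ((0.0, 0.0), (0.0, 0.0), 0.0) nan
side knob [ 541.4 -188.8   79. ]
side mat [ 623.8 -328.4    3.8]
side lift [ 463.6 -408.4   43.2]
side grip [ 377.3 -233.3   52.9]
side bench [ 531.4 -376.     1.4]
side bladetip [ 512.9 -284.4    3.8]
side spool [565.6 -20.4  53.2]
side tin [463.4  24.9  24.4]
side yellow 0 [nan nan nan] ((0.0, 0.0), (0.0, 0.0), 0.0) nan<stdin>:11: RuntimeWarning: Mean of empty slice
  return np.nanmean(a, axis, out=out, keepdims=keepdims)
```

Run:
```python
import cv2,numpy as np
a=cv2.imread("pics/top_scene.png");b=cv2.imread("pics/top_side.png")
cv2.imwrite("pics/a.png",cv2.resize(a,(770,550)));cv2.imwrite("pics/b.png",cv2.resize(b,(770,550)))
```

```text
(no output)
```

View pics/b.png

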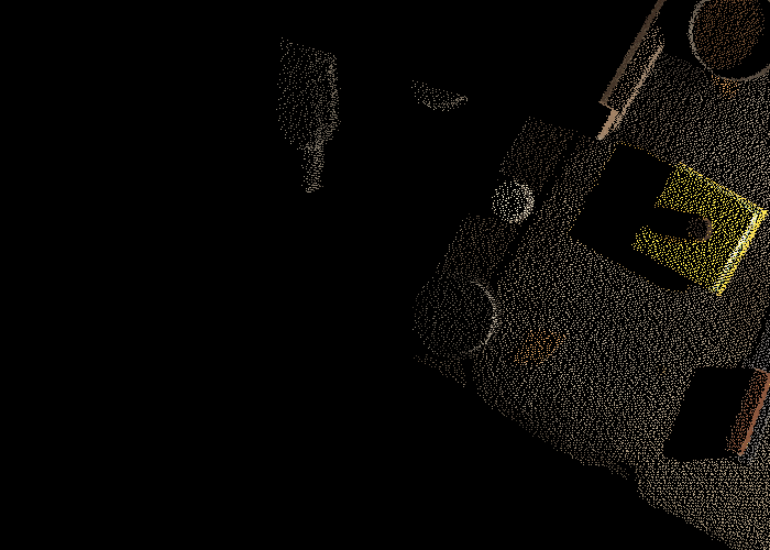

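View pics/a.png

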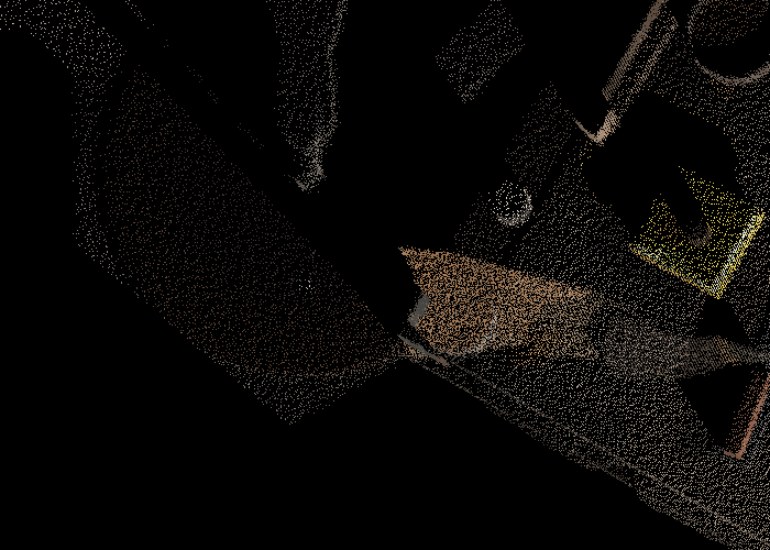

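Run:
```python
from h import *
for n in ["scene","side"]:
    p=cv2.imread(f"pics/{n}0.png"); d=np.load(f"pics/{n}0d.npy"); W=pts(n,d)
    im,z=topdown(p,W,300,720,-490,30,1.5); im=cv2.dilate(im,np.ones((2,2)))
    for x in range(300,720,50): cv2.putText(im,str(x),(0,int((720-x)*1.5)),0,.4,(255,255,255));cv2.line(im,(0,int((720-x)*1.5)),(780,int((720-x)*1.5)),(90,60,60),1)
    for y in range(-450,30,50): cv2.putText(im,str(y),(int((30-y)*1.5),620),0,.4,(255,255,255));cv2.line(im,(int((30-y)*1.5),0),(int((30-y)*1.5),600),(90,60,60),1)
    cv2.imwrite(f"pics/t_{n}.png",cv2.resize(im,(740,598)))
```

```text
(no output)
```

View pics/t_side.png

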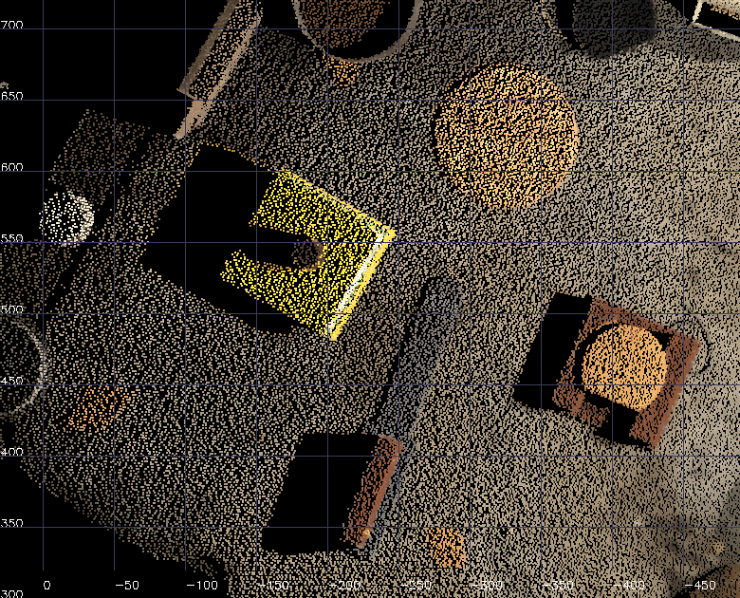

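View pics/t_scene.png

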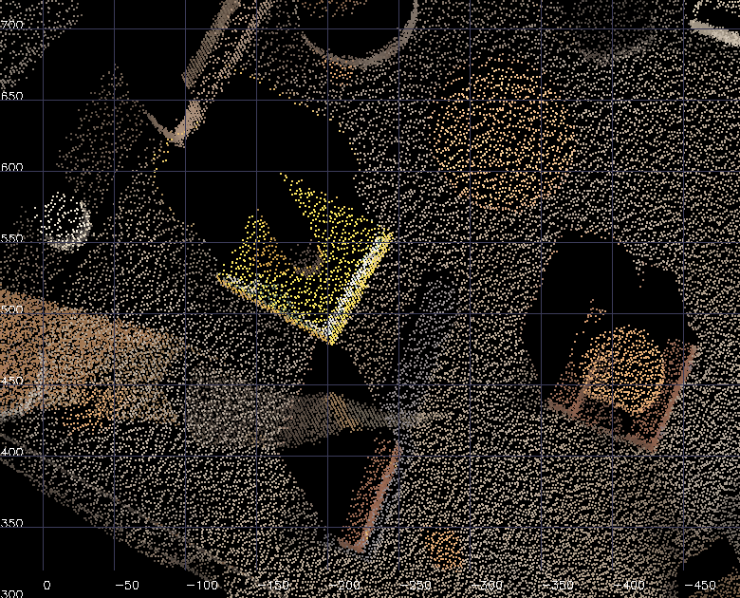

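Run:
```python
from h import *
import itertools
A=[]
for n in ["scene","side"]:
    d=np.load(f"pics/{n}0d.npy"); W=pts(n,d).reshape(-1,3); A.append(W[np.isfinite(W[:,0])])
W=np.vstack(A)
W=W[(W[:,2]>110)&(np.hypot(W[:,0],W[:,1])<1000)&(np.hypot(W[:,0],W[:,1])>220)]
g={}
for x,y,z in W: g.setdefault((int(x//50)*50,int(y//50)*50),[]).append(z)
for k in sorted(g):
    if len(g[k])>20: print(k,len(g[k]),int(min(g[k])),int(max(g[k])),end=' | ')
# wrist
s=read_state(); d=np.load("pics/wrist0d.npy"); Wd=pts("wrist",d,(s["eef_pos"],s["eef_rot"])).reshape(-1,3)
Wd=Wd[(Wd[:,2]>-100)]
print(); g={}
for x,y,z in Wd: g.setdefault((int(x//50)*50,int(y//50)*50),[]).append(z)
for k in sorted(g):
    if len(g[k])>20: print(k,len(g[k]),int(min(g[k])),int(max(g[k])),end=' | ')
```

```text
(-150, 750) 35 161 169 | (-100, 700) 34 163 176 | (-100, 750) 35 162 172 | (-50, 700) 96 163 179 | (0, 650) 114 163 197 | (0, 700) 23 164 179 | (50, 600) 83 167 202 | (50, 650) 137 164 195 | (100, 600) 118 166 198 | (150, 450) 187 203 248 | (150, 550) 121 165 217 | (150, 600) 190 164 202 | (200, 550) 361 165 217 | (200, 600) 51 196 200 | (250, 500) 285 111 224 | (250, 550) 207 165 204 | (300, 500) 1078 110 228 | (350, 550) 142 178 201 | (350, 600) 63 178 200 | (400, -800) 4603 558 571 | (450, -800) 1115 558 572 | (450, -750) 6412 558 579 | (450, -700) 627 559 570 | (550, -750) 147 110 154 | (550, -700) 55 110 118 | (600, -750) 36 110 135 | (600, -700) 54 110 117 | (600, -150) 3596 110 439 | (600, -100) 2616 110 439 | (650, -150) 8244 110 426 | (650, -100) 641 110 398 | (700, -700) 302 110 130 | (700, -200) 1263 110 400 | (700, -150) 9232 110 401 | (750, -200) 10760 110 401 | (750, -150) 84 110 401 | (750, -50) 39 408 439 | (750, 0) 41 405 439 | (800, -500) 2553 110 218 | (800, -450) 1763 110 219 | (800, -250) 4289 110 401 | (800, -200) 6861 110 401 | (800, -50) 406 361 438 | (800, 0)
[... 621 characters left out ...]
-99 -95 | (0, 650) 1412 -99 -94 | (0, 700) 156 -99 -97 | (50, 600) 1368 -99 193 | (50, 650) 1405 -99 168 | (50, 700) 1910 -99 -16 | (50, 750) 23 -99 -98 | (100, 450) 12939 305 339 | (100, 500) 808 314 321 | (100, 550) 244 -99 -94 | (100, 600) 11468 -99 228 | (100, 650) 8615 -99 226 | (100, 700) 1062 -99 -32 | (150, 450) 13527 204 339 | (150, 500) 23001 314 339 | (150, 550) 28614 -99 340 | (150, 600) 20084 -99 252 | (150, 650) 1594 -99 227 | (200, 500) 301 -99 -95 | (200, 550) 5943 -99 305 | (200, 600) 10181 -99 233 | (200, 650) 1059 -99 201 | (250, 500) 3178 -99 202 | (250, 550) 4184 -99 202 | (250, 600) 853 -99 203 | (300, 500) 2501 -99 174 | (300, 550) 337 -99 198 | (350, 550) 65 -99 -97 |
```

```bash
cat >> h.py <<'E'
def go(x,y,z,yaw_deg,n=5):
    s=st(); Rc=R.from_euler('xyz',s["eef_rot"]); Rt=R.from_euler('xyz',[-np.pi/2,0,np.radians(yaw_deg)])
    t=Rc.inv().apply(np.array([x,y,z])-s["eef_pos"]); r=np.degrees((Rc.inv()*Rt).as_rotvec())
    print("shift",t.round(1),"len %.0f"%np.linalg.norm(t),"rot",r.round(1),"| per 1/%d"%n,(t/n).round(1),(r/n).round(2))
E
python3 -c "
from h import *
go(230,350,320,50)"
python3 - <<'E'
from h import *
# fits
for n in ["scene","side"]:
    p=cv2.imread(f"pics/{n}0.png"); d=np.load(f"pics/{n}0d.npy"); W=pts(n,d); hsv=cv2.cvtColor(p,cv2.COLOR_BGR2HSV)
    z=W[...,2]; box=lambda x0,x1,y0,y1:(W[...,0]>x0)&(W[...,0]<x1)&(W[...,1]>y0)&(W[...,1]<y1)
    def rect(nm,m):
        q=W[m]; r=cv2.minAreaRect(q[:,:2].astype(np.float32)); print(n,nm,len(q),np.round(r[0],1),np.round(r[1],1),round(r[2],1),np.percentile(q[:,2],[5,50,95]).round(1))
    rect("cover top",box(450,640,-270,-90)&(z>43)&(z<52))
    rect("cover all",box(450,640,-270,-90)&(z>32)&(z<52))
    rect("knob",box(500,580,-220,-150)&(z>74))
    rect("grip",box(320,420,-270,-190)&(z>47)&(z<58))
    rect("ledges",box(380,540,-480,-340)&(z>33)&(z<38.5))
    rect("lift",box(380,540,-480,-340)&(z>40.5))
    h=hsv[...,0];sa=hsv[...,1]
    rect("mat",box(560,690,-390,-270)&(z>1)&(z<8)&(sa>90)&(h<25))
E
```

```text
t 0.15 pos [184.3 518.  213. ] rot [-1.571e+00  1.000e-03  1.229e+00] F [ 0.1  0.  -0. ] gap 94.1
shift [-143.1 -106.9  -99.4] len 204 rot [ 0.  20.4 -0.1] | per 1/5 [-28.6 -21.4 -19.9] [ 0.    4.08 -0.01]
scene cover top 976 [ 559.2 -152.1] [172.7  92.7] 58.9 [43.7 45.7 48.3]
scene cover all 1331 [ 559.  -151.5] [173.3  94.6] 59.3 [34.1 45.1 48. ]
scene knob 64 [ 539.2 -185.1] [22.5 21.4] 29.6 [74.5 77.3 79.6]
scene grip 306 [ 373.2 -228.6] [22.5 80.5] 70.9 [47.9 50.3 52.8]
scene ledges 463 [ 454.7 -406.3] [82.4 80.3] 67.5 [33.2 34.9 37.5]
scene lift 548 [ 462.7 -408.5] [60.6 57.9] 67.3 [41.3 43.2 45. ]
scene mat 691 [ 622.1 -324.4] [99.5 96.8] 30.9 [1.1 2.2 3.9]
side cover top 1847 [ 560.7 -152.8] [171.6  90.4] 59.5 [45.3 47.3 49.2]
side cover all 2224 [ 560.7 -153.1] [171.8  90.8] 59.8 [35.5 47.1 49. ]
side knob 126 [ 541.2 -185.7] [21.3 21. ] 79.4 [75.  79.  80.6]
side grip 511 [ 375.5 -230. ] [20.2 79.1] 69.4 [48.  51.9 53.6]
side ledges 1193 [ 457.7 -408. ] [82.4 77.2] 66.8 [34.3 36.3 37.9]
side lift 1380 [ 464.4 -409.7] [58.6 54.9] 68.1 [42.8 44.8 46.4]
side mat 2600 [ 624.  -324.7] [101.8  99.5] 42.6 [1.8 3.5 5.2]
```

```bash
python3 -m handwheel '[[[-28,-21,-20,0,4,0,1],[-57,-43,-40,0,8,0,1],[-86,-64,-60,0,12,0,1],[-114,-86,-80,0,16,0,1],[-143,-107,-100,0,20,0,1]]]'; python3 -c "
from h import *
go(390,60,370,-10)"
```

```text
clock: 0.57
eef_pos: [230.5, 348.2, 321.0]
eef_rot: [-1.571, 0.001, 0.877]
wrist_force: [0.5, 0.1, 0.5]
finger_gap: 93.8
t 0.57 pos [230.5 348.2 321. ] rot [-1.571e+00  1.000e-03  8.770e-01] F [0.5 0.1 0.5] gap 93.8
shift [-119.6  -48.8 -306.9] len 333 rot [ 0.  60.2 -0. ] | per 1/5 [-23.9  -9.8 -61.4] [ 1.000e-02  1.205e+01 -1.000e-02]
```

```bash
python3 -m handwheel '[[[-14,-6,-38,0,7,0,1],[-28,-12,-75,0,14,0,1],[-42,-18,-112,0,21,0,1],[-56,-24,-148,0,28,0,1],[-70,-30,-180,0,35,0,1]]]'; python3 -c "
from h import *
go(470,-160,380,-30.5)"
```

```text
clock: 0.98
eef_pos: [324.6, 177.3, 351.4]
eef_rot: [-1.572, 0.0, 0.26]
wrist_force: [0.1, -0.3, 0.5]
finger_gap: 94.0
t 0.98 pos [324.6 177.3 351.4] rot [-1.572  0.     0.26 ] F [ 0.1 -0.3  0.5] gap 94.0
shift [  53.9  -28.3 -363.4] len 368 rot [ 0.1 45.4  0. ] | per 1/5 [ 10.8  -5.7 -72.7] [0.01 9.08 0.  ]
```

```bash
python3 -m handwheel '[[[6,-3,-40,0,7,0,1],[12,-6,-80,0,14,0,1],[18,-9,-120,0,21,0,1],[24,-12,-160,0,28,0,1],[30,-15,-200,0,35,0,1]]]'; python3 -c "
from h import *
go(480,-170,300,-30.5)"
```

```text
clock: 1.4
eef_pos: [405.1, -10.4, 366.8]
eef_rot: [-1.571, -0.001, -0.357]
wrist_force: [0.2, 0.8, 0.4]
finger_gap: 94.1
t 1.40 pos [405.1 -10.4 366.8] rot [-1.571e+00 -1.000e-03 -3.570e-01] F [0.2 0.8 0.4] gap 94.1
shift [ 125.9   67.  -123.3] len 189 rot [ 0. 10.  0.] | per 1/5 [ 25.2  13.4 -24.7] [0.01 2.01 0.01]
```

```bash
python3 -m handwheel '[[[25,13,-25,0,2,0,1],[50,27,-50,0,4,0,1],[75,40,-75,0,6,0,1],[100,54,-99,0,8,0,1],[126,67,-123,0,10,0,1]]]'
python3 - <<'E'
from h import *
s=st(); p,d=imaging.camera("wrist"); cv2.imwrite("pics/w1.png",p[:,:,::-1]); np.save("pics/w1d.npy",d); W=pts("wrist",d,(s["eef_pos"],s["eef_rot"]))
z=W[...,2]; box=lambda x0,x1,y0,y1:(W[...,0]>x0)&(W[...,0]<x1)&(W[...,1]>y0)&(W[...,1]<y1)
def rect(nm,m):
    q=W[m]
    if len(q)<10: print(nm,len(q));return
    r=cv2.minAreaRect(q[:,:2].astype(np.float32)); print(nm,len(q),np.round(r[0],1),np.round(r[1],1),round(r[2],1),np.percentile(q[:,2],[5,50,95]).round(1))
rect("cover top",box(470,620,-250,-110)&(z>42)&(z<52))
rect("knob",box(500,580,-220,-150)&(z>72)&(z<90))
rect("grip",box(320,425,-270,-190)&(z>47)&(z<58))
E
```

```text
clock: 1.82
eef_pos: [480.3, -171.6, 299.1]
eef_rot: [-1.571, -0.0, -0.534]
wrist_force: [0.7, 1.0, 0.6]
finger_gap: 93.8
t 1.82 pos [ 480.3 -171.6  299.1] rot [-1.571 -0.    -0.534] F [0.7 1.  0.6] gap 93.8
cover top 7494 [ 541.5 -185.2] [92.2 89.5] 60.9 [45.7 47.1 48.5]
knob 503 [ 541.2 -184.7] [22.2 22.9] 14.5 [76.5 78.9 80.3]
grip 1235 [ 374.6 -229.4] [19.  80.1] 69.0 [49.  51.7 53.2]
```

View pics/w1.png

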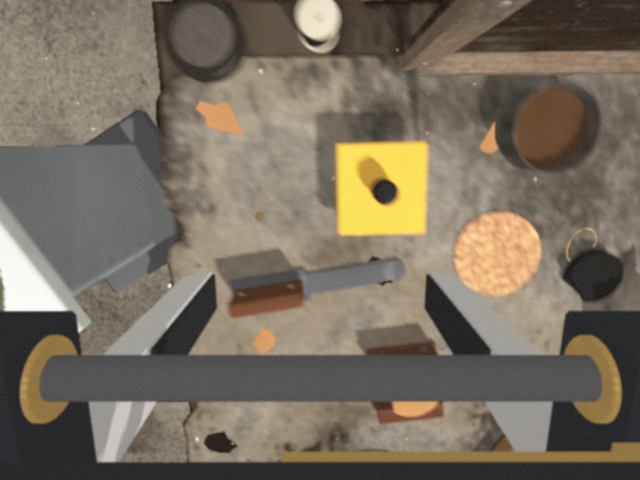

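```bash
python3 -c "
from h import *
go(541.3,-185,110,-30)"
```

```text
t 1.87 pos [ 481.4 -175.4  295.3] rot [-1.573  0.004 -0.539] F [ 0.6 -3.  -3.6] gap 94.0
shift [ 57.1 185.   22.9] len 195 rot [ 0.1 -0.9 -0.2] | per 1/5 [11.4 37.   4.6] [ 0.02 -0.17 -0.04]
```

```bash
python3 -m handwheel '[[[15,38,6,0,0,0,0.3],[30,76,12,0,0,0,0.3],[45,114,18,0,-0.5,0,0.3],[57,150,23,0,-0.9,0,0.3],[57,185,23,0,-0.9,0,0.3]]]'; python3 -m handwheel '[[[0,0,0,0,0,0,0.3]]]'; python3 -c "
from h import *
go(541.3,-185,60,-30)"
```

```text
clock: 2.28
eef_pos: [542.2, -184.9, 107.3]
eef_rot: [-1.573, 0.004, -0.522]
wrist_force: [0.8, 0.4, -0.7]
finger_gap: 64.4
clock: 2.37
eef_pos: [539.5, -183.6, 100.5]
eef_rot: [-1.574, 0.015, -0.522]
wrist_force: [-1.4, -0.4, -0.8]
finger_gap: 61.7
t 2.37 pos [ 539.5 -183.6  100.5] rot [-1.574  0.015 -0.522] F [-1.4 -0.4 -0.8] gap 61.7
shift [ 2.9 40.4 -0.2] len 41 rot [ 0.2  0.1 -0.9] | per 1/5 [ 0.6  8.1 -0. ] [ 0.04  0.02 -0.17]
```

```bash
python3 -m handwheel '[[[1,10,0,0,0,-0.5,0.2],[2,20,0,0,0,-0.9,0.2],[3,30,0,0,0,-0.9,0.2],[3,36,0,0,0,-0.9,0.2],[3,38,0,0,0,-0.9,0.2]]]';python3 -m handwheel '[[[0,0,0,0,0,0,0.2],[0,0,0,0,0,0,0.2]]]'; python3 -c "
from h import *
go(541.3,-185,60,-30)"
```

```text
clock: 2.78
eef_pos: [541.6, -184.9, 62.6]
eef_rot: [-1.574, -0.0, -0.522]
wrist_force: [0.1, -0.2, -0.2]
finger_gap: 56.2
clock: 2.95
eef_pos: [541.9, -185.1, 63.5]
eef_rot: [-1.574, -0.001, -0.522]
wrist_force: [0.7, -0.5, -0.8]
finger_gap: 56.9
t 2.95 pos [ 541.9 -185.1   63.5] rot [-1.574e+00 -1.000e-03 -5.220e-01] F [ 0.7 -0.5 -0.8] gap 56.9
shift [-0.6  3.5 -0.2] len 4 rot [0.2 0.1 0.1] | per 1/5 [-0.1  0.7 -0. ] [0.04 0.01 0.02]
```

```bash
python3 -m handwheel '[[[0,3,0,0,0,0,-1],[0,3,0,0,0,0,-1],[0,3,0,0,0,0,-1],[0,3,0,0,0,0,-1],[0,3,0,0,0,0,-1]]]' 25;python3 -m handwheel '[[[0,0,0,0,0,0,-1],[0,0,0,0,0,0,-1],[0,0,0,0,0,0,-1]]]' 25
```

```text
clock: 3.37
eef_pos: [542.0, -185.1, 60.6]
eef_rot: [-1.574, -0.002, -0.522]
wrist_force: [0.3, 0.1, -0.4]
finger_gap: 26.8
clock: 3.62
eef_pos: [541.9, -185.1, 60.6]
eef_rot: [-1.574, -0.002, -0.522]
wrist_force: [-0.0, -0.6, -0.4]
finger_gap: 23.6
```

```bash
python3 -m handwheel '[[[0,-5,0,0,0,0,-1],[0,-12,0,0,0,0,-1],[0,-22,0,0,0,0,-1],[0,-34,0,0,0,0,-1],[0,-46,0,0,0,0,-1]]]';python3 -m handwheel '[[[0,-3,0,0,0,0,-1],[0,-5,0,0,0,0,-1]]]'; python3 -c "
from h import *
go(623.3,-324.6,115,-30)"
```

```text
clock: 4.03
eef_pos: [542.1, -185.0, 108.3]
eef_rot: [-1.574, -0.002, -0.522]
wrist_force: [-0.2, 0.7, -0.8]
finger_gap: 23.4
clock: 4.2
eef_pos: [542.6, -185.2, 115.0]
eef_rot: [-1.574, -0.005, -0.522]
wrist_force: [-0.0, 0.6, -1.2]
finger_gap: 23.4
t 4.20 pos [ 542.6 -185.2  115. ] rot [-1.574 -0.005 -0.522] F [-0.   0.6 -1.2] gap 23.4
shift [139.5   0.8 -80.6] len 161 rot [0.2 0.1 0.3] | per 1/5 [ 27.9   0.2 -16.1] [0.03 0.01 0.05]
```

```bash
python3 -m handwheel '[[[20,0,-12,0,0,0,-1],[55,0,-32,0,0,0,-1],[90,0,-52,0,0,0,-1],[120,0,-70,0,0,0,-1],[137,0,-79,0,0,0,-1]]]';python3 -m handwheel '[[[2,5,-1,0,0,0,-1],[2,12,-1,0,0,0,-1],[2,20,-1,0,0,0,-1],[2,30,-1,0,0,0,-1],[2,40,-1,0,0,0,-1]]]'; python3 -c "
from h import *
go(623.3,-324.6,36,-30)"
```

```text
clock: 4.62
eef_pos: [622.4, -325.1, 115.1]
eef_rot: [-1.574, -0.004, -0.524]
wrist_force: [-0.4, 1.0, -1.2]
finger_gap: 23.1
clock: 5.03
eef_pos: [623.4, -326.0, 74.2]
eef_rot: [-1.574, -0.004, -0.523]
wrist_force: [-0.7, -0.4, -1.1]
finger_gap: 23.5
t 5.03 pos [ 623.4 -326.    74.2] rot [-1.574 -0.004 -0.523] F [-0.7 -0.4 -1.1] gap 23.5
shift [-1.  38.2  1.3] len 38 rot [0.2 0.  0.2] | per 1/5 [-0.2  7.6  0.3] [0.04 0.01 0.04]
```

```bash
python3 -m handwheel '[[[0,8,1,0,0,0,-1],[0,18,1,0,0,0,-1],[0,26,1,0,0,0,-1],[0,32,1,0,0,0,-1],[0,36,1,0,0,0,-1]]]';python3 -m handwheel '[[[0,1,0,0,0,0,-1],[0,2,0,0,0,0,-1],[0,3,0,0,0,0,-1]]]'
```

```text
clock: 5.45
eef_pos: [623.8, -325.1, 37.2]
eef_rot: [-1.574, -0.003, -0.523]
wrist_force: [0.9, -1.4, -0.5]
finger_gap: 23.2
clock: 5.7
eef_pos: [624.0, -325.3, 34.6]
eef_rot: [-1.574, -0.004, -0.523]
wrist_force: [-4.6, 2.0, 8.5]
finger_gap: 23.3
```

```bash
python3 -m handwheel '[[[0,0,0,0,0,0,0.1],[0,0,0,0,0,0,0.1],[0,0,0,0,0,0,0.1],[0,0,0,0,0,0,0.1],[0,-1,0,0,0,0,0.1]]]';python3 -m handwheel '[[[0,-10,0,0,0,0,0.1],[0,-30,0,0,0,0,0.1],[0,-70,0,0,0,0,0.1],[0,-110,0,0,0,0,0.1],[0,-150,0,0,0,0,0.1]]]';python3 -m handwheel '[[[-20,-30,0,0,0,0,0.1],[-60,-60,0,0,0,0,0.1],[-90,-80,0,0,0,0,0.1]]]'; python3 -c "
from h import *
s=read_state()
p,d=imaging.camera('side'); cv2.imwrite('pics/s2.png',p[:,:,::-1]);np.save('pics/s2d.npy',d)
W=pts('side',d); m=(W[...,0]>540)&(W[...,0]<710)&(W[...,1]>-410)&(W[...,1]<-250)&(W[...,2]>14)&(W[...,2]<26)
q=W[m];print(cv2.minAreaRect(q[:,:2].astype(np.float32)),np.percentile(q[:,2],[5,50,95]))
go(440,-290,330,-110)
"
```

```text
clock: 6.12
eef_pos: [623.9, -325.3, 35.6]
eef_rot: [-1.574, -0.004, -0.523]
wrist_force: [0.1, 0.2, 0.1]
finger_gap: 51.3
clock: 6.53
eef_pos: [623.4, -324.4, 188.2]
eef_rot: [-1.574, -0.004, -0.523]
wrist_force: [1.1, 0.0, 0.5]
finger_gap: 51.8
clock: 6.78
eef_pos: [546.3, -279.7, 268.5]
eef_rot: [-1.574, -0.006, -0.523]
wrist_force: [1.1, -0.2, 1.0]
finger_gap: 51.8
((666.8409423828125, -319.6048889160156), (145.74371337890625, 159.01718139648438), 61.406639099121094) [16.07283139 21.13505651 23.08696525]
t 6.83 pos [ 543.5 -277.7  274.6] rot [-1.574 -0.011 -0.523] F [-4.   3.3  4. ] gap 51.6
shift [-82.9 -56.2 -62.5] len 118 rot [-0.3 80.1  0.7] | per 1/5 [-16.6 -11.2 -12.5] [-0.06 16.01  0.13]
```

View pics/s2.png

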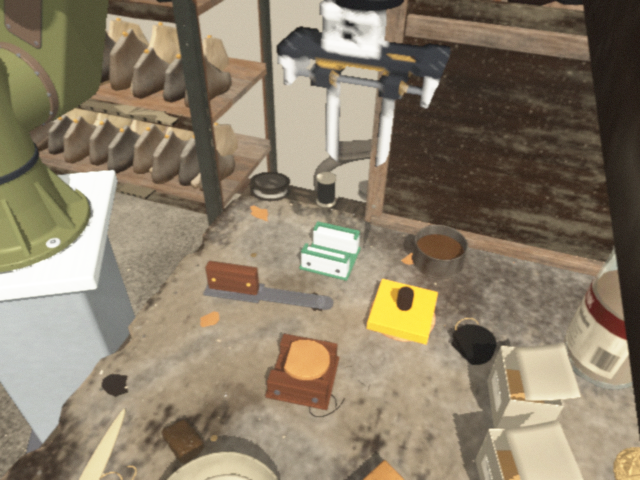

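```bash
python3 -m handwheel '[[[-16,-11,-12,0,7,0,0.1],[-33,-22,-25,0,14,0,0.1],[-50,-33,-38,0,21,0,0.1],[-66,-45,-50,0,28,0,0.1],[-83,-56,-62,0,35,0,0.1]]]';python3 -m handwheel '[[[0,0,0,0,7,0,0],[0,0,0,0,14,0,0],[0,0,0,0,21,0,0],[0,0,0,0,28,0,0],[0,0,0,0,35,0,0]]]';python3 -m handwheel '[[[0,0,0,0,7,0,0],[0,0,0,0,10,0,0],[0,0,0,0,10,0,0],[0,0,0,0,10,0,0]]]'
cat > look.py <<'E'
from h import *
import sys
s=st(); p,d=imaging.camera("wrist"); s2=st(); cv2.imwrite(f"pics/{sys.argv[1]}.png",p[:,:,::-1]); np.save(f"pics/{sys.argv[1]}d.npy",d); W=pts("wrist",d,(s["eef_pos"],s["eef_rot"])); np.save(f"pics/{sys.argv[1]}W.npy",W)
z=W[...,2]; box=lambda x0,x1,y0,y1:(W[...,0]>x0)&(W[...,0]<x1)&(W[...,1]>y0)&(W[...,1]<y1)
def rect(nm,m):
    q=W[m]
    if len(q)<10: print(nm,len(q));return
    r=cv2.minAreaRect(q[:,:2].astype(np.float32)); print(nm,len(q),np.round(r[0],1),np.round(r[1],1),round(r[2],1),np.percentile(q[:,2],[5,50,95]).round(1))
if __name__=="__main__":
    rect("nest",box(470,620,-250,-110)&(z>30)&(z<48))
    rect("grip",box(320,425,-270,-190)&(z>47)&(z<58))
    rect("rack",box(390,540,-480,-340)&(z>33)&(z<39))
    rect("lift",box(390,540,-480,-340)&(z>40.5)&(z<50))
E
python3 look.py w2
```

```text
clock: 7.25
eef_pos: [439.1, -289.5, 331.4]
eef_rot: [-1.566, -0.012, -1.139]
wrist_force: [0.1, -0.6, 0.2]
finger_gap: 51.6
clock: 7.67
eef_pos: [438.9, -289.4, 332.3]
eef_rot: [-1.559, -0.008, -1.756]
wrist_force: [-0.6, -0.2, 0.5]
finger_gap: 46.8
clock: 8.0
eef_pos: [438.8, -289.3, 333.0]
eef_rot: [-1.557, -0.006, -1.929]
wrist_force: [0.0, -0.2, -0.1]
finger_gap: 47.0
t 8.00 pos [ 438.8 -289.3  333. ] rot [-1.557 -0.006 -1.929] F [ 0.  -0.2 -0.1] gap 47.0
t 8.05 pos [ 438.8 -289.3  332.8] rot [-1.557 -0.006 -1.928] F [ 0.4  0.6 -0.4] gap 47.1
nest 3023 [ 540.4 -184.9] [81.1 76.9] 60.5 [34. 37. 44.]
grip 1090 [ 375.2 -230.3] [18.1 79. ] 69.0 [49.  51.8 53.2]
rack 2051 [ 457.  -408.5] [80.3 76.9] 66.8 [34.5 36.  37.5]
lift 2396 [ 463.6 -410.1] [58.2 54.9] 67.6 [43.2 44.6 46. ]
```

View pics/w2.png

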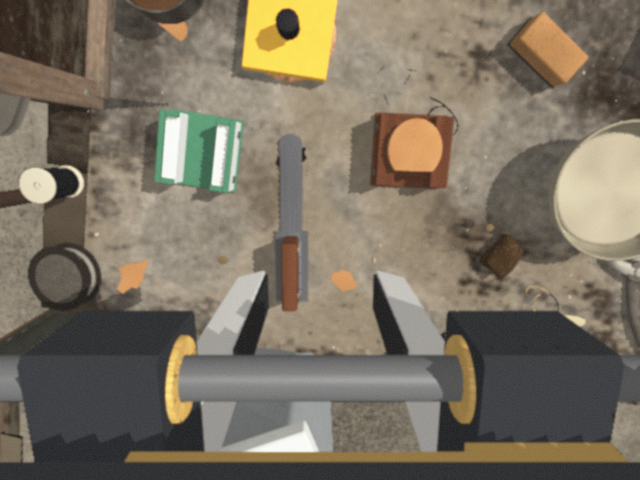

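Run:
```python
from h import *
W=np.load("pics/w2W.npy");p=cv2.imread("pics/w2.png")
for u,v in [(290,140),(290,160),(291,180),(291,200),(291,220),(291,240),(290,270),(289,300)]:
    print(u,v,W[v,u].round(1))
a=np.radians(-21); g=np.array([375,-230]); 
ex=np.array([np.cos(a),np.sin(a)]);ey=np.array([-ex[1],ex[0]])
q=W-np.array([375,-230,0]); X=q[...,:2]@ex; Y=q[...,:2]@ey
# blade pts by color vs bench: darker bluish gray
hsv=cv2.cvtColor(p,cv2.COLOR_BGR2HSV)
for lo,hi in [(48,70),(70,90),(90,110),(110,130),(130,150),(150,155)]:
    m=(X>lo)&(X<hi)&(abs(Y)<30)&(W[...,2]>2.2)
    print(lo,m.sum(),np.percentile(Y[m],[5,50,95]).round(1),np.median(W[...,2][m]))
c=cv2.resize(p[120:320,220:370],None,fx=4,fy=4,interpolation=cv2.INTER_CUBIC)
cv2.imwrite("pics/c2.png",c[:600])
go(386.2,-234.3,110,-111)
```

```text
290 140 [ 516.7 -283.9    4.4]
290 160 [ 495.5 -275.5    2.9]
291 180 [ 473.5 -268.2    3.9]
291 200 [ 451.4 -259.6    4.3]
291 220 [ 429.  -250.8    4.7]
291 240 [ 411.4 -245.8   34. ]
290 270 [ 382.7 -234.5   50.6]
289 300 [ 350.5 -220.7   52.1]
48 396 [-12.   -0.7  11. ] 4.154334866651965
70 6081 [-9.6 -7.5  1.8] 382.53639306666713
90 29405 [-26.9  -5.7  13.1] 446.2268373369826
110 8457 [-7.3  2.5 12.8] 440.45506723237776
130 395 [-12.2  -0.6  12. ] 4.047432409405815
150 89 [-10.    0.5  10.9] 4.20259427930813
t 8.05 pos [ 438.8 -289.3  332.8] rot [-1.557 -0.006 -1.928] F [ 0.4  0.6 -0.4] gap 47.1
shift [-34.4 221.7 -71.5] len 235 rot [-0.8  0.5  0.3] | per 1/5 [ -6.9  44.3 -14.3] [-0.15  0.1   0.07]
```

View pics/c2.png

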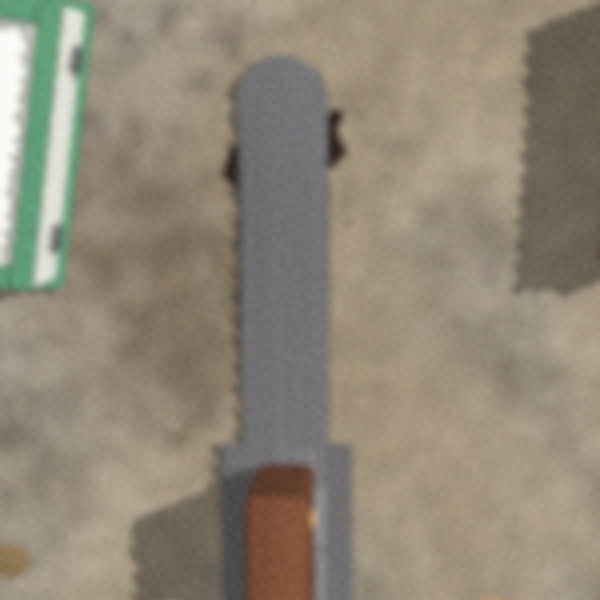

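```bash
python3 -m handwheel '[[[-6,36,-14,0,0,0,0],[-13,72,-28,-0.4,0.2,0,0],[-20,108,-42,-0.8,0.5,0.3,0],[-28,144,-56,-0.8,0.5,0.3,0],[-34,175,-71,-0.8,0.5,0.3,0]]]'; python3 -m handwheel '[[[0,15,0,0,0,0,0],[0,25,0,0,0,0,0],[0,30,0,0,0,0,0]]]'; python3 -c "
from h import *
go(386.2,-234.3,20,-111)"
```

```text
clock: 8.47
eef_pos: [385.1, -233.4, 154.8]
eef_rot: [-1.572, -0.0, -1.935]
wrist_force: [-0.8, -0.1, -1.2]
finger_gap: 46.9
clock: 8.72
eef_pos: [385.0, -233.3, 124.2]
eef_rot: [-1.573, -0.0, -1.934]
wrist_force: [0.3, -0.8, -0.5]
finger_gap: 46.8
t 8.72 pos [ 385.  -233.3  124.2] rot [-1.573 -0.    -1.934] F [ 0.3 -0.8 -0.5] gap 46.8
shift [  0.5 104.2   1.6] len 104 rot [0.1 0.2 0. ] | per 1/5 [ 0.1 20.8  0.3] [0.02 0.04 0.  ]
```

```bash
python3 -m handwheel '[[[0.5,25,1,0,0,0,0],[0.5,50,1.6,0,0.2,0,0],[0.5,70,1.6,0,0.2,0,0],[0.5,85,1.6,0,0.2,0,0],[0.5,95,1.6,0,0.2,0,0]]]'; python3 -m handwheel '[[[0,3,0,0,0,0,0],[0,5,0,0,0,0,0],[0,6,0,0,0,0,0]]]'; python3 -c "
from h import *
go(386.2,-234.3,20,-111)
s=st();p,d=imaging.camera('wrist');cv2.imwrite('pics/w3.png',p[:,:,::-1])"
```

```text
clock: 9.13
eef_pos: [386.7, -234.8, 28.6]
eef_rot: [-1.573, -0.0, -1.936]
wrist_force: [0.1, -1.1, 0.4]
finger_gap: 47.2
clock: 9.38
eef_pos: [387.3, -235.3, 23.3]
eef_rot: [-1.571, -0.0, -1.936]
wrist_force: [0.5, 0.1, -0.1]
finger_gap: 46.8
t 9.38 pos [ 387.3 -235.3   23.3] rot [-1.571 -0.    -1.936] F [ 0.5  0.1 -0.1] gap 46.8
shift [-0.5  3.3 -1.3] len 4 rot [0.  0.1 0. ] | per 1/5 [-0.1  0.7 -0.3] [0.01 0.01 0.01]
t 9.38 pos [ 387.3 -235.3   23.3] rot [-1.571 -0.    -1.936] F [ 0.5  0.1 -0.1] gap 46.8
```

View pics/w3.png

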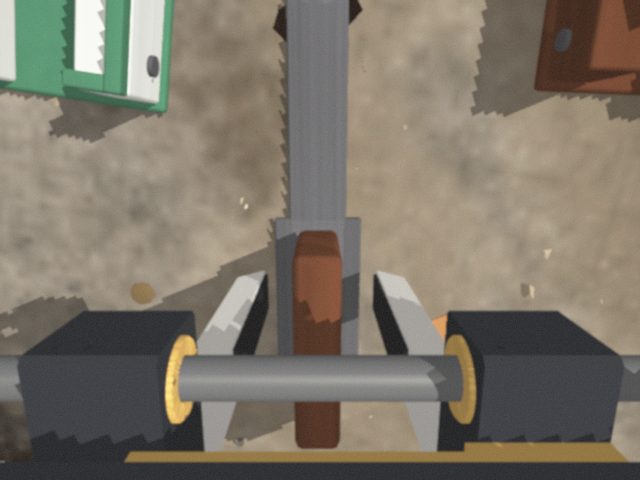

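```bash
python3 -m handwheel '[[[0,2,0,0,0,0,-1],[0,2,0,0,0,0,-1],[0,2,0,0,0,0,-1],[0,2,0,0,0,0,-1],[0,2,0,0,0,0,-1]]]' 50; python3 -m handwheel '[[[0,0,0,0,0,0,-1],[0,0,0,0,0,0,-1],[0,0,0,0,0,0,-1]]]' 50; python3 -m handwheel '[[[0,-3,0,0,0,0,-1],[0,-8,0,0,0,0,-1],[0,-16,0,0,0,0,-1],[0,-26,0,0,0,0,-1],[0,-34,0,0,0,0,-1]]]'; python3 -m handwheel '[[[0,-1,0,0,0,0,-1],[0,-1,0,0,0,0,-1]]]'
cat > peel.py <<'E'
from h import *
import sys
s=st(); p,d=imaging.camera("wrist"); cv2.imwrite(f"pics/{sys.argv[1]}.png",p[:,:,::-1])
c=imaging.get_calibration("wrist"); K=c["mtx"]; v,u=np.mgrid[:480,:640]
P=np.stack([(u-K[0,2])/K[0,0]*d,(v-K[1,2])/K[1,1]*d,d],-1)@c["hand_eye"][:3,:3].T+c["hand_eye"][:3,3]; P[d<=0]=np.nan
np.save(f"pics/{sys.argv[1]}P.npy",P)  # tool coords
# blade: plane fit points z 40..135 (tool), |x|<12 near y 12..25
m=(np.abs(P[...,0])<11)&(P[...,2]>40)&(P[...,2]<140)&(P[...,1]>5)&(P[...,1]<32)
q=P[m]; A=np.c_[q[:,0],q[:,2],np.ones(len(q))]; co=np.linalg.lstsq(A,q[:,1],rcond=None)[0]
print("blade n",len(q),"slope x,z deg",np.degrees(co[:2]).round(2),"y0 %.1f"%co[2],"resid",np.std(A@co-q[:,1]).round(2))
for lo in range(40,160,15):
    mm=(P[...,2]>lo)&(P[...,2]<lo+15)&(np.abs(P[...,0])<30)&(np.abs(P[...,1]-(co[1]*P[...,2]+co[2]))<4)
    if mm.sum()>5: print(lo,mm.sum(),np.percentile(P[...,0][mm],[1,50,99]).round(1),np.median(P[...,1][mm]).round(1))
E
python3 peel.py w4
```

```text
clock: 9.85
eef_pos: [387.3, -235.2, 21.5]
eef_rot: [-1.571, -0.001, -1.936]
wrist_force: [0.4, -0.5, -0.0]
finger_gap: 17.6
clock: 10.1
eef_pos: [387.2, -235.2, 21.5]
eef_rot: [-1.571, -0.001, -1.936]
wrist_force: [-0.3, 0.4, 0.1]
finger_gap: 17.9
clock: 10.52
eef_pos: [387.5, -235.3, 56.9]
eef_rot: [-1.57, -0.001, -1.936]
wrist_force: [-0.4, -0.4, -0.9]
finger_gap: 17.9
clock: 10.68
eef_pos: [387.9, -235.6, 58.9]
eef_rot: [-1.568, -0.001, -1.936]
wrist_force: [0.1, -0.6, -1.4]
finger_gap: 17.8
t 10.68 pos [ 387.9 -235.6   58.9] rot [-1.568e+00 -1.000e-03 -1.936e+00] F [ 0.1 -0.6 -1.4] gap 17.8
blade n 10218 slope x,z deg [ 0.03 -0.03] y0 17.4 resid 0.67
40 1966 [-11.9   0.5  13.5] 17.3
55 2059 [-12.1   0.6  13.3] 17.3
70 2166 [-11.9   0.6  13.4] 17.3
85 2323 [-12.1   0.6  13.3] 17.3
100 2462 [-11.9   0.6  13.4] 17.3
115 1034 [-12.1   0.6  13.3] 17.3
```

View pics/w4.png

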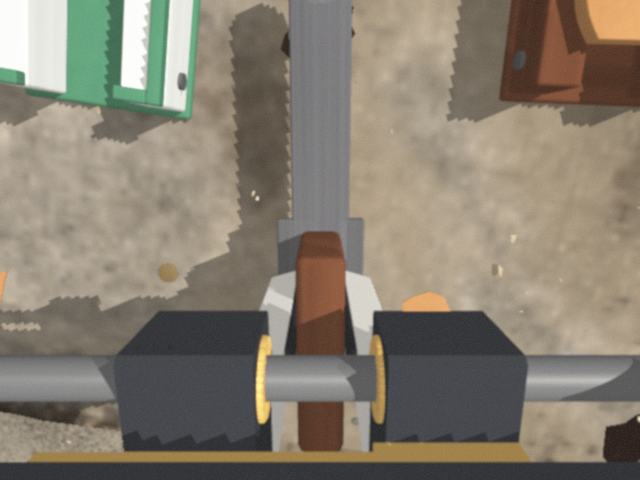

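Run:
```python
from h import *
P=np.load("pics/w4P.npy")
for r in range(210,228,2): print(r,P[r,284].round(1),P[r,358].round(1))
print(P[2,320].round(1),P[0,315].round(1))
a=np.radians(-23); ex=np.array([np.cos(a),np.sin(a)]);ey=np.array([-ex[1],ex[0]])
L=np.array([463.6,-409.6])
tcp=L-121.6*ex
print("tcp insert",tcp,"pre",tcp-135*ex)
go(*(tcp-135*ex),47,-113)
go(*(tcp-100*ex),80,-113)
```

```text
210 [-19.3  58.5  28.2] [21.6 59.5 28. ]
212 [-19.5  59.8  26.9] [21.5 59.  27. ]
214 [-19.4  58.8  25.9] [21.6 59.  25.8]
216 [-19.5  60.1  24.6] [21.6 58.9 24.7]
218 [-15.9  18.2  30.9] [17.9 18.  31. ]
220 [-15.8  16.3  30.4] [17.9 18.2 30. ]
222 [-15.9  17.1  29.3] [17.8 17.  29.3]
224 [-15.8  16.1  28.6] [17.9 17.4 28.3]
226 [-16.   18.4  27.2] [17.8 16.9 27.5]
[  0.6  17.8 120.4] [ -1.4  17.1 120.9]
tcp insert [ 351.66660982 -362.08709478] pre [ 227.3984546  -309.33839243]
t 10.73 pos [ 387.6 -235.5   58.3] rot [-1.569e+00 -1.000e-03 -1.936e+00] F [ 0.2  0.8 -1.3] gap 17.4
shift [ 126.3   11.2 -123.3] len 177 rot [-0.1  2.1  0.1] | per 1/5 [ 25.3   2.2 -24.7] [-0.02  0.41  0.01]
t 10.73 pos [ 387.6 -235.5   58.3] rot [-1.569e+00 -1.000e-03 -1.936e+00] F [ 0.2  0.8 -1.3] gap 17.4
shift [127.6 -21.7 -88.2] len 157 rot [-0.1  2.1  0.1] | per 1/5 [ 25.5  -4.3 -17.6] [-0.02  0.41  0.01]
```

```bash
python3 -m handwheel '[[[15,-5,-12,0,0.4,0,-1],[45,-12,-35,0,0.8,0,-1],[80,-22,-58,0,1.4,0,-1],[110,-22,-78,0,2.1,0,-1],[127,-22,-86,0,2.1,0,-1]]]'; python3 -m handwheel '[[[0,0,0,0,0,0,-1],[0,0,0,0,0,0,-1]]]'
cat > tgt.py <<'E'
from h import *
import sys
def insert_pose(L,yaw,back,seat=121,lat=0):
    a=np.radians(yaw); ex=np.array([np.cos(a),np.sin(a)]);ey=np.array([-ex[1],ex[0]])
    return np.array(L)-(seat+back)*ex+lat*ey
E
python3 - <<'E'
from tgt import *
go(*insert_pose((463.7,-409.6),-23,95),48.5,-113)
E
python3 look.py w5
```

```text
clock: 11.15
eef_pos: [259.3, -324.5, 80.4]
eef_rot: [-1.569, -0.001, -1.975]
wrist_force: [0.1, -0.2, -0.8]
finger_gap: 17.9
clock: 11.32
eef_pos: [258.5, -324.8, 80.2]
eef_rot: [-1.57, -0.001, -1.977]
wrist_force: [0.2, 0.7, -2.1]
finger_gap: 17.9
t 11.32 pos [ 258.5 -324.8   80.2] rot [-1.570e+00 -1.000e-03 -1.977e+00] F [ 0.2  0.7 -2.1] gap 17.9
shift [-2.2 31.7  5.9] len 32 rot [-0.1 -0.3  0.1] | per 1/5 [-0.4  6.3  1.2] [-0.01 -0.06  0.01]
t 11.32 pos [ 258.5 -324.8   80.2] rot [-1.570e+00 -1.000e-03 -1.977e+00] F [ 0.2  0.7 -2.1] gap 17.9
t 11.37 pos [ 259.2 -324.2   80.2] rot [-1.570e+00 -1.000e-03 -1.976e+00] F [-1.1 -0.4 -2. ] gap 17.7
nest 0
grip 0
rack 0
lift 0
```

View pics/w5.png

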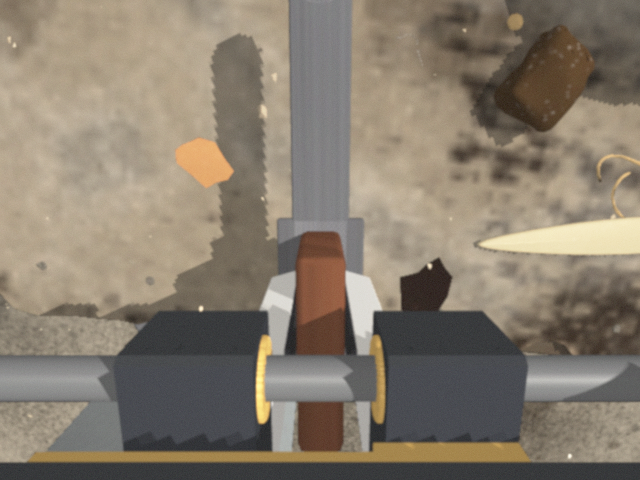

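```bash
python3 -m handwheel '[[[-1,8,2,0,-0.1,0,-1],[-2,18,4,0,-0.3,0,-1],[-2,26,5,0,-0.3,0,-1],[-2,30,5,0,-0.3,0,-1],[-2,31,5,0,-0.3,0,-1]]]'; python3 -m handwheel '[[[0,0,0,0,0,0,-1],[0,0,0,0,0,0,-1]]]';python3 - <<'E'
from tgt import *
go(*insert_pose((463.7,-409.6),-23,95),48.5,-113)
go(*insert_pose((463.7,-409.6),-23,0),48.5,-113)
p,d=imaging.camera('side'); cv2.imwrite('pics/s3.png',cv2.resize(p[200:450,150:450,::-1],None,fx=2.4,fy=2.4))
p,d=imaging.camera('scene'); cv2.imwrite('pics/sc3.png',cv2.resize(p[220:420,230:500,::-1],None,fx=2.8,fy=2.8))
E
```

```text
clock: 11.78
eef_pos: [264.6, -323.6, 47.9]
eef_rot: [-1.572, 0.0, -1.97]
wrist_force: [-0.0, 0.0, -1.2]
finger_gap: 17.6
clock: 11.95
eef_pos: [264.7, -323.5, 47.7]
eef_rot: [-1.572, 0.001, -1.97]
wrist_force: [-0.3, 0.3, -1.4]
finger_gap: 17.8
t 11.95 pos [ 264.7 -323.5   47.7] rot [-1.572e+00  1.000e-03 -1.970e+00] F [-0.3  0.3 -1.4] gap 17.8
shift [ 1.5 -0.8  0.8] len 2 rot [ 0.1  0.2 -0. ] | per 1/5 [ 0.3 -0.2  0.2] [ 0.01  0.03 -0.01]
t 11.95 pos [ 264.7 -323.5   47.7] rot [-1.572e+00  1.000e-03 -1.970e+00] F [-0.3  0.3 -1.4] gap 17.8
shift [ 1.8 -0.9 95.8] len 96 rot [ 0.1  0.2 -0. ] | per 1/5 [ 0.4 -0.2 19.2] [ 0.01  0.03 -0.01]
```

View pics/s3.png

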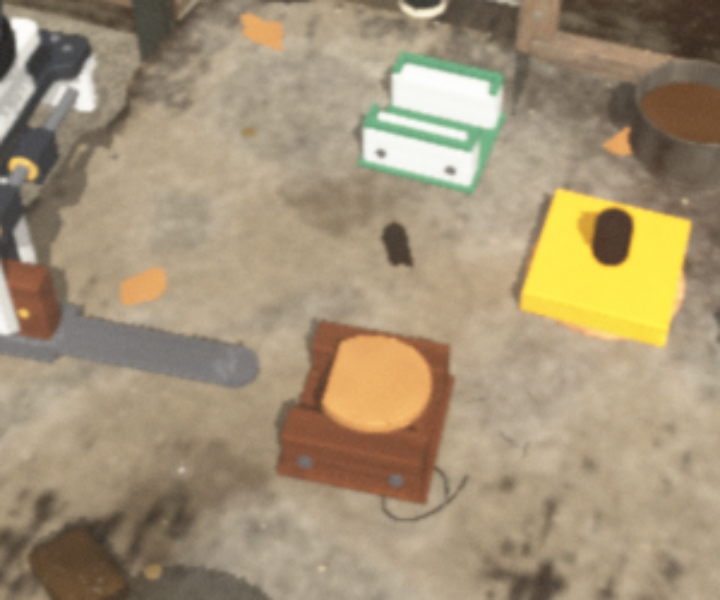

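View pics/sc3.png

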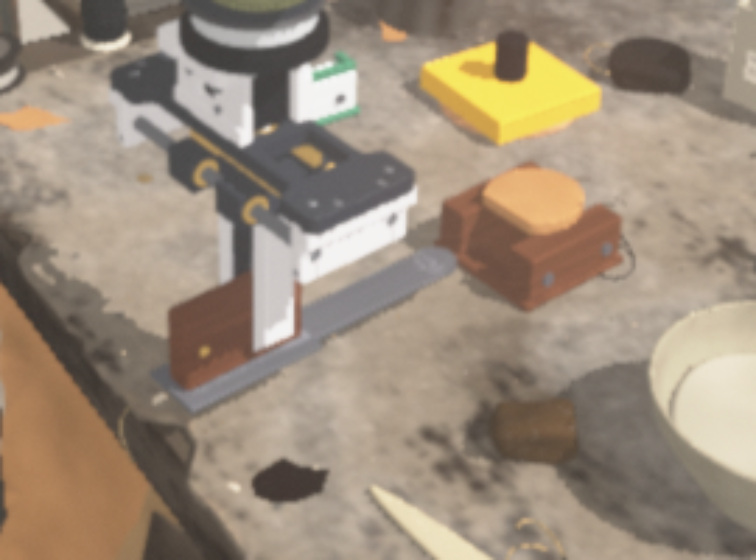

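```bash
python3 -m handwheel '[[[1,-0.5,8,0,0.2,0,-1],[1.6,-0.8,18,0,0.2,0,-1],[1.7,-0.8,28,0,0.2,0,-1],[1.8,-0.8,38,0,0.2,0,-1],[1.8,-0.8,45,0,0.2,0,-1]]]'
python3 - <<'E'
from tgt import *
go(*insert_pose((463.7,-409.6),-23,0),48.5,-113)
E
```

```text
clock: 12.47
eef_pos: [306.9, -343.5, 48.8]
eef_rot: [-1.571, -0.0, -1.973]
wrist_force: [0.6, -0.1, -1.2]
finger_gap: 17.6
t 12.47 pos [ 306.9 -343.5   48.8] rot [-1.571 -0.    -1.973] F [ 0.6 -0.1 -1.2] gap 17.6
shift [-0.4  0.3 49.2] len 49 rot [ 0. -0.  0.] | per 1/5 [-0.1  0.1  9.8] [ 0.   -0.01  0.  ]
```

```bash
python3 -m handwheel '[[[-0.4,0.3,12,0,0,0,-1],[-0.4,0.3,24,0,0,0,-1],[-0.4,0.3,36,0,0,0,-1],[-0.4,0.3,45,0,0,0,-1],[-0.4,0.3,49,0,0,0,-1]]]';python3 -m handwheel '[[[0,0,0,0,0,0,-1],[0,0,0,0,0,0,-1]]]'
python3 - <<'E'
from tgt import *
go(*insert_pose((463.7,-409.6),-23,0),48.5,-113)
p,d=imaging.camera('side'); cv2.imwrite('pics/s4.png',cv2.resize(p[300:430,200:370,::-1],None,fx=4,fy=4))
E
python3 look.py w6
```

```text
clock: 12.88
eef_pos: [353.3, -362.6, 48.4]
eef_rot: [-1.571, -0.0, -1.972]
wrist_force: [0.5, -0.2, -1.1]
finger_gap: 17.9
clock: 13.05
eef_pos: [353.2, -362.5, 48.2]
eef_rot: [-1.571, 0.0, -1.972]
wrist_force: [0.5, -0.7, -1.6]
finger_gap: 17.6
t 13.05 pos [ 353.2 -362.5   48.2] rot [-1.571  0.    -1.972] F [ 0.5 -0.7 -1.6] gap 17.6
shift [ 0.2 -0.3 -0.9] len 1 rot [ 0.  0. -0.] | per 1/5 [ 0.  -0.1 -0.2] [ 0.  0. -0.]
t 13.10 pos [ 353.  -362.4   48.2] rot [-1.571  0.    -1.972] F [-0.6  0.8 -1.9] gap 17.7
t 13.15 pos [ 352.9 -362.4   48.3] rot [-1.571  0.    -1.972] F [-0.   0.4 -1.3] gap 17.5
nest 0
grip 0
rack 8888 [ 437.2 -399.8] [80.6 55.5] 67.1 [34.8 36.1 37.2]
lift 9580 [ 449.6 -403.7] [58.  25.2] 66.9 [43.4 44.6 45.7]
```

View pics/s4.png

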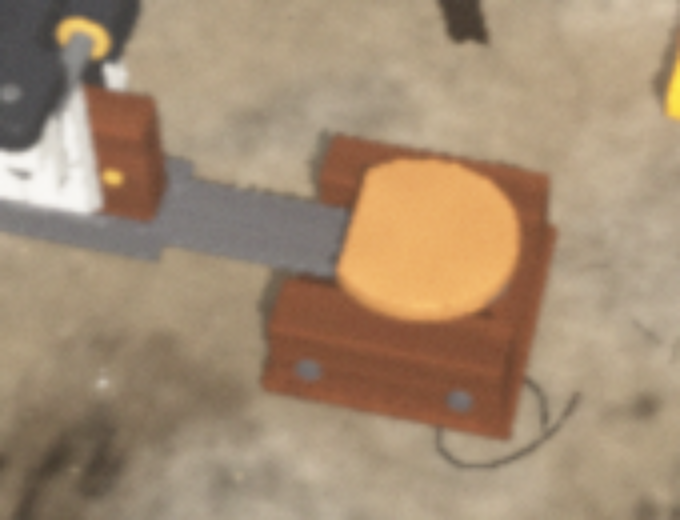

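View pics/w6.png

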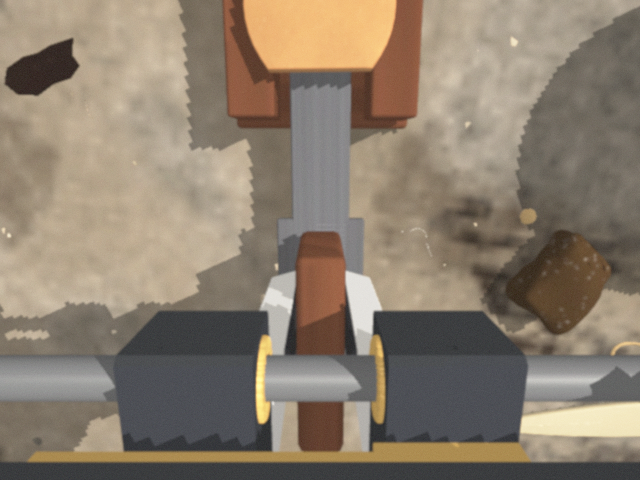

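```bash
python3 -m handwheel '[[[0,-1.5,0,0,0,0,-1],[0,-3,0,0,0,0,-1],[0,-4.5,0,0,0,0,-1],[0,-6,0,0,0,0,-1],[0,-8,0,0,0,0,-1]]]';python3 -m handwheel '[[[0,-2,0,0,0,0,-1],[0,-5,0,0,0,0,-1],[0,-10,0,0,0,0,-1],[0,-16,0,0,0,0,-1],[0,-22,0,0,0,0,-1]]]';python3 -m handwheel '[[[0,-3,0,0,0,0,-1],[0,-3,0,0,0,0,-1]]]'
cat > lift.py <<'E'
from h import *
import sys
s=st(); p,d=imaging.camera("wrist"); cv2.imwrite(f"pics/{sys.argv[1]}.png",p[:,:,::-1])
c=imaging.get_calibration("wrist"); K=c["mtx"]; v,u=np.mgrid[:480,:640]
P=np.stack([(u-K[0,2])/K[0,0]*d,(v-K[1,2])/K[1,1]*d,d],-1)@c["hand_eye"][:3,:3].T+c["hand_eye"][:3,3]; P[d<=0]=np.nan
m=(np.abs(P[...,0])<40)&(P[...,2]>75)&(P[...,1]>5)&(P[...,1]<13); q=P[m]
print("lift n",len(q)); r=cv2.minAreaRect(q[:,[0,2]].astype(np.float32)); print(np.round(r[0],1),np.round(r[1],1),round(r[2],1))
A=np.c_[q[:,0],q[:,2],np.ones(len(q))]; co=np.linalg.lstsq(A,q[:,1],rcond=None)[0]; print("slopes deg",np.degrees(co[:2]).round(2),"y",np.median(q[:,1]),"rear edge",np.percentile(q[:,2],1).round(1),"x",np.percentile(q[:,0],[.5,99.5]).round(1))
E
python3 lift.py w7
python3 -c "
from cell import *
import cv2
p,d=imaging.camera('side'); cv2.imwrite('pics/s5.png',cv2.resize(p[280:430,180:370,::-1],None,fx=4,fy=4))"
```

```text
clock: 13.57
eef_pos: [352.9, -362.4, 56.5]
eef_rot: [-1.571, 0.0, -1.973]
wrist_force: [-0.8, -0.7, -1.4]
finger_gap: 17.7
clock: 13.98
eef_pos: [352.9, -362.4, 79.2]
eef_rot: [-1.571, 0.0, -1.973]
wrist_force: [0.0, -0.6, -1.8]
finger_gap: 17.7
clock: 14.15
eef_pos: [353.2, -362.8, 83.3]
eef_rot: [-1.57, -0.001, -1.972]
wrist_force: [-0.4, -0.7, -2.2]
finger_gap: 17.7
t 14.15 pos [ 353.2 -362.8   83.3] rot [-1.570e+00 -1.000e-03 -1.972e+00] F [-0.4 -0.7 -2.2] gap 17.7
lift n 9571
[  0.2 105.9] [58.  26.4] 0.1
slopes deg [-0.02 -0.49] y 8.854150539390247 rear edge 93.0 x [-27.8  28.1]
```

View pics/s5.png

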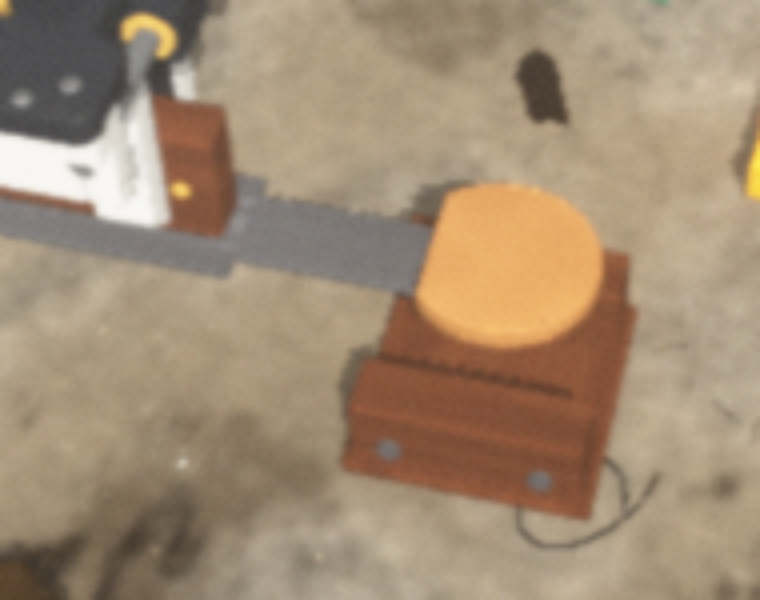

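View pics/w7.png

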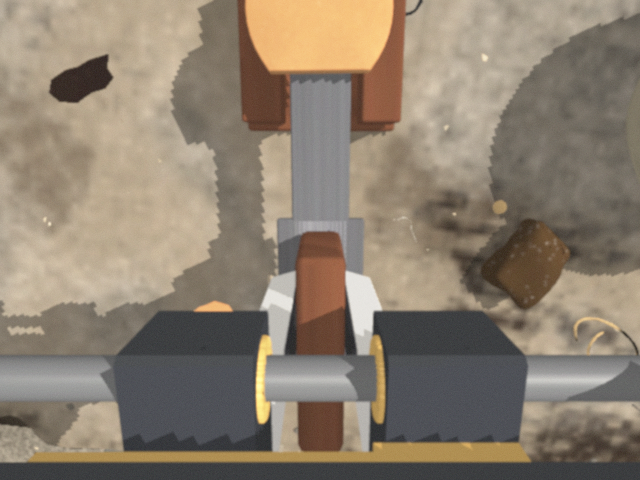

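Run:
```python
from tgt import *
W1=np.load("pics/w2W.npy"); W2=pts("side",np.load("pics/s2d.npy"))
for nm,W in (("wrist",W1),("side",W2)):
  for zz in ((33,39),(40.5,46),(30,46)):
    m=(W[...,0]>470)&(W[...,0]<620)&(W[...,1]>-250)&(W[...,1]<-110)&(W[...,2]>zz[0])&(W[...,2]<zz[1])
    q=W[m][:,:2]; r=cv2.minAreaRect(q.astype(np.float32)); print(nm,zz,len(q),np.round(r[0],1),np.round(r[1],1),round(r[2],2))
    a=np.radians(-29.7); ex=np.array([np.cos(a),np.sin(a)]);ey=np.array([-ex[1],ex[0]]); l=(q-[540.8,-185])@np.c_[ex,ey]
    print("  x",np.percentile(l[:,0],[.5,99.5]).round(1),"y",np.percentile(l[:,1],[.5,99.5]).round(1), "y inner", np.percentile(l[l[:,1]<0,1],99).round(1),np.percentile(l[l[:,1]>0,1],1).round(1))
N=insert_pose((540.8,-185),-29.7,0,120.3); print(N); go(*N,85,-119.7)
```

```text
wrist (33, 39) 1691 [ 539.2 -187.5] [75.2 76. ] 60.72
  x [-35.1  35.5] y [-40.4  34.3] y inner -20.5 19.5
wrist (40.5, 46) 1166 [ 540.3 -185.1] [80.5 76.9] 60.5
  x [-38.5  37.8] y [-40.4  39.6] y inner -20.9 20.1
wrist (30, 46) 3022 [ 540.4 -184.9] [81.1 76.9] 60.5
  x [-38.3  37.6] y [-40.5  39.3] y inner -20.6 19.4
side (33, 39) 563 [ 540.1 -186.4] [78.7 77.4] 60.66
  x [-37.8  38.4] y [-40.6  37.2] y inner -19.3 19.0
side (40.5, 46) 406 [ 540.7 -185. ] [83.1 77.5] 60.95
  x [-38.5  38.5] y [-41.2  41.2] y inner -20.2 20.0
side (30, 46) 1146 [ 540.8 -185. ] [83.1 77.8] 60.95
  x [-38.2  38.4] y [-40.9  40.6] y inner -19.7 19.1
[ 436.30362881 -125.39632219]
t 14.25 pos [ 352.9 -362.5   82.3] rot [-1.571 -0.    -1.973] F [-0.2  0.7 -2. ] gap 17.7
shift [-250.8   -2.7  -15.9] len 251 rot [-0.   6.7  0. ] | per 1/5 [-50.2  -0.5  -3.2] [-0.    1.34  0.  ]
```

```bash
python3 -m handwheel '[[[-3,0,0,0,0.2,0,-1],[-9,-1,-1,0,0.4,0,-1],[-18,-1,-1,0,0.6,0,-1],[-29,-2,-2,0,0.9,0,-1],[-40,-2,-2,0,1.2,0,-1]]]';python3 -m handwheel '[[[-12,0,-1,0,0.3,0,-1],[-25,0,-2,0,0.7,0,-1],[-38,0,-2,0,1,0,-1],[-51,0,-3,0,1.4,0,-1],[-64,0,-4,0,1.7,0,-1]]]';python3 -m handwheel '[[[-13,0,-1,0,0.3,0,-1],[-26,0,-2,0,0.6,0,-1],[-39,0,-3,0,1,0,-1],[-51,0,-3,0,1.4,0,-1],[-62,0,-4,0,1.7,0,-1]]]';python3 lift.py w8
python3 - <<'E'
from tgt import *
N=insert_pose((540.6,-185.1),-29.5,0,120.3); go(*N,85,-119.5)
E
```

```text
clock: 14.67
eef_pos: [367.0, -323.6, 84.3]
eef_rot: [-1.571, 0.0, -1.994]
wrist_force: [-1.1, 0.8, -1.5]
finger_gap: 17.7
clock: 15.08
eef_pos: [390.0, -262.0, 84.4]
eef_rot: [-1.571, 0.0, -2.024]
wrist_force: [0.2, 0.2, -1.1]
finger_gap: 17.9
clock: 15.5
eef_pos: [413.8, -202.9, 84.5]
eef_rot: [-1.571, 0.0, -2.053]
wrist_force: [-0.5, -0.3, -2.8]
finger_gap: 18.0
t 15.50 pos [ 413.8 -202.9   84.5] rot [-1.571  0.    -2.053] F [-0.5 -0.3 -2.8] gap 18.0
lift n 9555
[  0.2 105.9] [58.  26.3] 0.1
slopes deg [-0.02 -0.44] y 8.836310082212123 rear edge 93.1 x [-27.8  28.2]
t 15.55 pos [ 414.1 -201.7   84.4] rot [-1.571e+00  1.000e-03 -2.053e+00] F [ 0.5  0.9 -2.1] gap 17.8
shift [-77.3  -0.5 -15.9] len 79 rot [ 0.   1.9 -0. ] | per 1/5 [-15.5  -0.1  -3.2] [ 0.01  0.37 -0.01]
```

```bash
python3 -m handwheel '[[[-4,0,-1,0,0.1,0,-1],[-12,0,-3,0,0.4,0,-1],[-22,0,-5,0,0.7,0,-1],[-32,0,-7,0,1,0,-1],[-42,0,-9,0,1.2,0,-1]]]';python3 -m handwheel '[[[-10,0,-2,0,0.2,0,-1],[-19,0,-4,0,0.4,0,-1],[-27,0,-5,0,0.7,0,-1],[-32,0,-6,0,0.7,0,-1],[-35,0,-7,0,0.7,0,-1]]]';python3 -m handwheel '[[[0,0,0,0,0,0,-1],[0,0,0,0,0,0,-1]]]'
python3 - <<'E'
from tgt import *
N=insert_pose((540.6,-185.1),-29.5,0,120.3); go(*N,85,-119.5)
E
python3 lift.py w9;python3 -c "
from cell import *
import cv2
p,d=imaging.camera('side'); cv2.imwrite('pics/s6.png',cv2.resize(p[180:320,230:420,::-1],None,fx=4,fy=4))"
```

```text
clock: 15.97
eef_pos: [425.6, -159.6, 84.4]
eef_rot: [-1.571, 0.001, -2.075]
wrist_force: [0.6, 0.8, -2.2]
finger_gap: 17.7
clock: 16.38
eef_pos: [436.6, -125.0, 84.5]
eef_rot: [-1.571, 0.001, -2.087]
wrist_force: [0.6, -0.3, -2.7]
finger_gap: 17.7
clock: 16.55
eef_pos: [436.6, -125.0, 84.5]
eef_rot: [-1.571, 0.001, -2.086]
wrist_force: [-1.1, 0.3, -1.2]
finger_gap: 17.7
t 16.55 pos [ 436.6 -125.    84.5] rot [-1.571e+00  1.000e-03 -2.086e+00] F [-1.1  0.3 -1.2] gap 17.7
shift [ 1.1 -0.5 -0.2] len 1 rot [ 0. -0. -0.] | per 1/5 [ 0.2 -0.1 -0. ] [ 0.01 -0.01 -0.01]
t 16.55 pos [ 436.6 -125.    84.5] rot [-1.571e+00  1.000e-03 -2.086e+00] F [-1.1  0.3 -1.2] gap 17.7
lift n 9581
[ -0.2 105.8] [57.8 26.3] 0.2
slopes deg [ 0.05 -0.53] y 8.827219894761441 rear edge 93.0 x [-28.2  27.7]
```

View pics/w9.png

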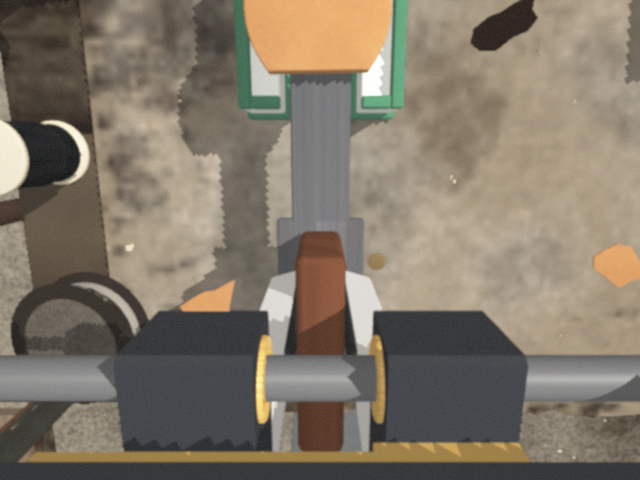

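View pics/s6.png

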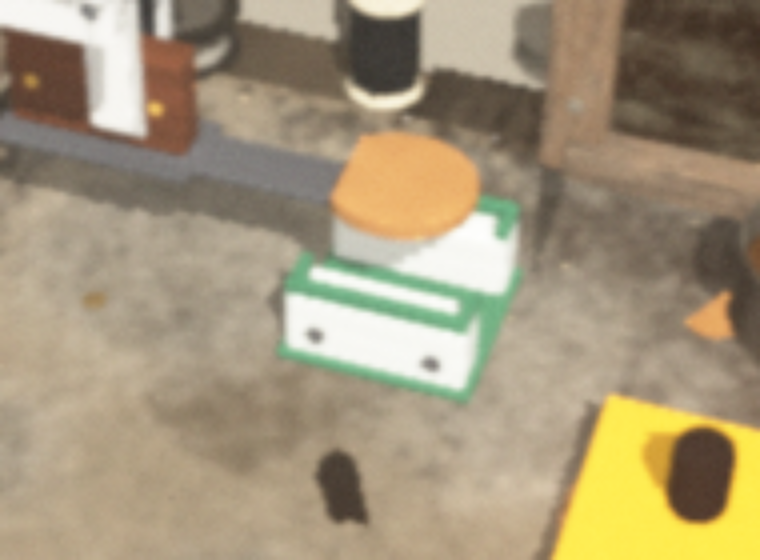

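Run:
```python
from tgt import *
import cv2
# recompute from a fresh shot
s=st();p,d=imaging.camera("wrist")
c=imaging.get_calibration("wrist"); K=c["mtx"]; v,u=np.mgrid[:480,:640]
P=np.stack([(u-K[0,2])/K[0,0]*d,(v-K[1,2])/K[1,1]*d,d],-1)@c["hand_eye"][:3,:3].T+c["hand_eye"][:3,3]
z0=s["eef_pos"][2]
for a,b in ((40,46),(33,38.5)):
    m=(np.abs(P[...,0])<60)&(P[...,2]>50)&(z0-P[...,1]>a)&(z0-P[...,1]<b)
    q=P[m]; print(a,len(q),"x",np.percentile(q[:,0],[.5,99.5]).round(1),"z min",np.percentile(q[:,2],1).round(1),"inner",np.percentile(q[q[:,0]<0,0],99).round(1),np.percentile(q[q[:,0]>0,0],1).round(1))
    for lo in (85,95,105,115):
        w=q[(q[:,2]>lo)&(q[:,2]<lo+8)]; 
        if len(w)>20: print("  ",lo,len(w),[np.percentile(w[w[:,0]<0,0],[1,99]).round(1),np.percentile(w[w[:,0]>0,0],[1,99]).round(1)])
```

```text
t 16.65 pos [ 436.5 -125.3   84.5] rot [-1.571e+00  1.000e-03 -2.087e+00] F [-0.1 -0.6 -0.9] gap 17.8
40 3573 x [-39.3  40.5] z min 81.0 inner -19.7 21.4
   85 687 [array([-39.2, -19.7]), array([21.1, 40.6])]
   95 476 [array([-39.3, -33.3]), array([34.5, 40.5])]
   105 494 [array([-39.2, -33.3]), array([34.5, 40.6])]
   115 474 [array([-39.4, -33.7]), array([34.5, 40.5])]
33 2251 x [-33.6  34.9] z min 81.0 inner -19.3 20.7
   85 702 [array([-33.4, -19.3]), array([20.6, 34.8])]
   95 763 [array([-33.4, -19.6]), array([20.9, 34.7])]
   105 251 [array([-33.6, -29.8]), array([29.2, 34.8])]Traceback (most recent call last):
  File "<stdin>", line 13, in <module>
    return _quantile_unchecked(
        a, q, axis, out, overwrite_input, method, keepdims, weights)
    return _ureduce(a,
                    func=_quantile_ureduce_func,
    ...<5 lines>...
                    overwrite_input=overwrite_input,
                    method=method)
    r = func(a, **kwargs)
    result = _quantile(arr,
                       quantiles=q,
    ...<2 lines>...
                       out=out,
                       weights=wgt)
    slices_having_nans = np.isnan(arr[-1, ...])
                                  ~~~^^^^^^^^^
IndexError: index -1 is out of bounds for axis 0 with size 0
```

```bash
python3 -m handwheel '[[[0.3,1,-0.3,0,0,0,-1],[0.7,4,-0.7,0,0,0,-1],[0.9,8,-0.8,0,0,0,-1],[0.9,13,-0.8,0,0,0,-1],[0.9,17,-0.8,0,0,0,-1]]]';python3 -m handwheel '[[[0,3,0,0,0,0,-1],[0,5,0,0,0,0,-1],[0,6,0,0,0,0,-1]]]'; python3 lift.py w10;python3 - <<'E'
from tgt import *
N=insert_pose((540.6,-185.1),-29.5,0.5,120.3); go(*N,46.5,-119.5)
p,d=imaging.camera('side'); cv2.imwrite('pics/s7.png',cv2.resize(p[180:320,230:420,::-1],None,fx=4,fy=4))
E
```

```text
clock: 17.12
eef_pos: [435.2, -125.6, 66.7]
eef_rot: [-1.572, 0.0, -2.087]
wrist_force: [-2.0, -0.2, -1.4]
finger_gap: 18.0
clock: 17.37
eef_pos: [435.0, -125.6, 60.3]
eef_rot: [-1.572, 0.0, -2.087]
wrist_force: [-0.2, 0.2, -2.2]
finger_gap: 17.9
t 17.37 pos [ 435.  -125.6   60.3] rot [-1.572  0.    -2.087] F [-0.2  0.2 -2.2] gap 17.9
lift n 9581
[ -0.4 105.9] [57.7 26.4] 0.4
slopes deg [ 0.02 -0.45] y 8.857010268443076 rear edge 93.1 x [-28.3  27.7]
t 17.42 pos [ 435.  -125.6   60.3] rot [-1.572  0.    -2.087] F [-0.4  0.5 -1.3] gap 17.9
shift [-0.2 13.8  0.4] len 14 rot [ 0.1 -0.1 -0. ] | per 1/5 [-0.   2.8  0.1] [ 0.02 -0.02 -0.  ]
```

View pics/s7.png

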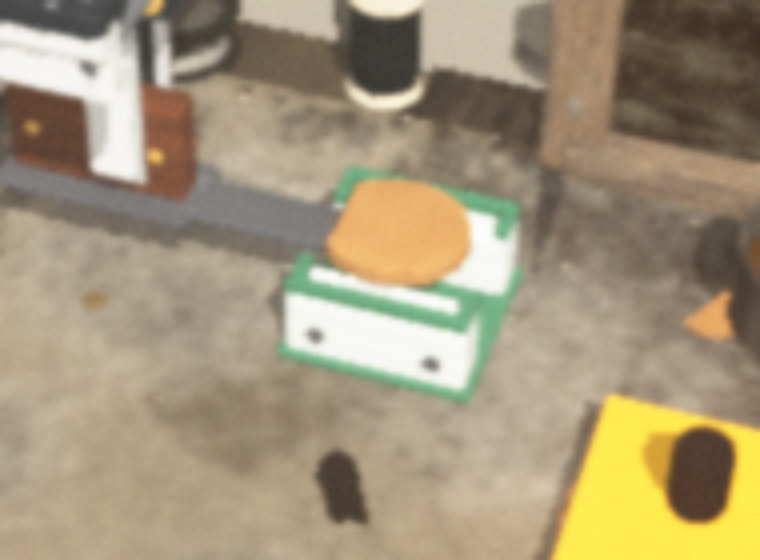

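```bash
python3 -m handwheel '[[[0,2,0,0,0,0,-1],[0,4,0,0,0,0,-1],[0,6,0,0,0,0,-1],[0,8,0,0,0,0,-1],[0,10,0,0,0,0,-1]]]';python3 -m handwheel '[[[0,2,0,0,0,0,-1],[0,4,0,0,0,0,-1],[0,4,0,0,0,0,-1]]]'
python3 - <<'E'
from tgt import *
s=st();p,d=imaging.camera("wrist");cv2.imwrite("pics/w11.png",p[:,:,::-1]);W=pts("wrist",d,(s["eef_pos"],s["eef_rot"]))
m=(W[...,2]>40.5)&(W[...,0]>480)&(W[...,0]<600)&(W[...,1]>-250)&(W[...,1]<-110)
hsv=cv2.cvtColor(p,cv2.COLOR_RGB2HSV); 
q=W[m&(hsv[...,0]<22)&(hsv[...,1]>90)];print(len(q),np.percentile(q[:,2],[2,50,98]).round(1))
A=np.c_[q[:,:2],np.ones(len(q))];print(np.degrees(np.linalg.lstsq(A,q[:,2],rcond=None)[0][:2]))
p,d=imaging.camera('side'); cv2.imwrite('pics/s8.png',cv2.resize(p[180:320,230:420,::-1],None,fx=4,fy=4))
E
```

```text
clock: 17.88
eef_pos: [435.1, -125.6, 50.4]
eef_rot: [-1.572, 0.0, -2.087]
wrist_force: [-0.3, 0.0, -1.3]
finger_gap: 17.5
clock: 18.13
eef_pos: [435.0, -125.6, 46.0]
eef_rot: [-1.573, 0.0, -2.087]
wrist_force: [0.0, 0.3, -1.7]
finger_gap: 17.8
t 18.13 pos [ 435.  -125.6   46. ] rot [-1.573  0.    -2.087] F [ 0.   0.3 -1.7] gap 17.8
9308 [43.  44.6 46. ]
[ 0.53140848 -0.30145741]
```

View pics/s8.png

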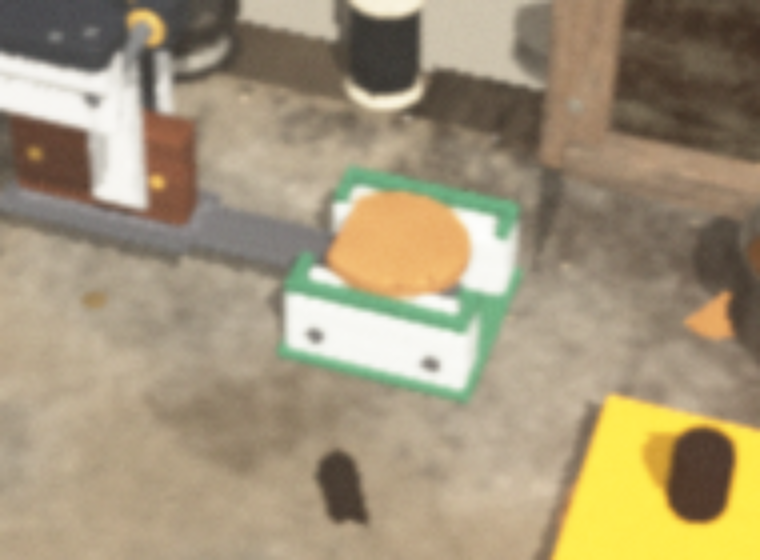

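View pics/w11.png

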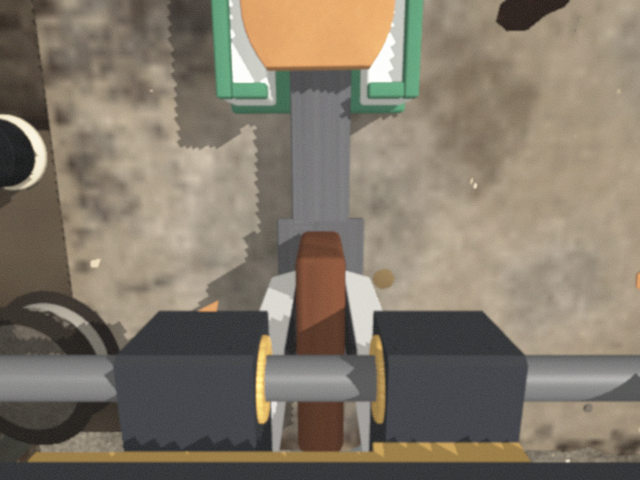

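```bash
python3 -m handwheel '[[[0,0,-3,0,0,0,-1],[0,0,-8,0,0,0,-1],[0,0,-15,0,0,0,-1],[0,0,-24,0,0,0,-1],[0,0,-34,0,0,0,-1]]]';python3 -m handwheel '[[[0,0,-12,0,0,0,-1],[0,0,-24,0,0,0,-1],[0,0,-36,0,0,0,-1],[0,0,-46,0,0,0,-1],[0,0,-54,0,0,0,-1]]]';python3 look.py w12; python3 -c "
from h import *
go(387,-240,75,-111)"
```

```text
clock: 18.65
eef_pos: [404.7, -108.4, 46.4]
eef_rot: [-1.572, 0.0, -2.087]
wrist_force: [0.1, 0.1, -1.6]
finger_gap: 17.9
clock: 19.07
eef_pos: [356.6, -81.1, 46.5]
eef_rot: [-1.572, 0.0, -2.087]
wrist_force: [-0.3, 0.3, -2.1]
finger_gap: 17.8
t 19.07 pos [356.6 -81.1  46.5] rot [-1.572  0.    -2.087] F [-0.3  0.3 -2.1] gap 17.8
t 19.12 pos [355.8 -80.7  46.3] rot [-1.573  0.    -2.087] F [-0.4 -0.4 -1. ] gap 17.3
nest 0
grip 0
rack 0
lift 0
t 19.12 pos [355.8 -80.7  46.3] rot [-1.573  0.    -2.087] F [-0.4 -0.4 -1. ] gap 17.3
shift [123.2 -28.9 105.7] len 165 rot [ 0.1 -8.6 -0. ] | per 1/5 [24.6 -5.8 21.1] [ 0.03 -1.71 -0.01]
```

View pics/w12.png

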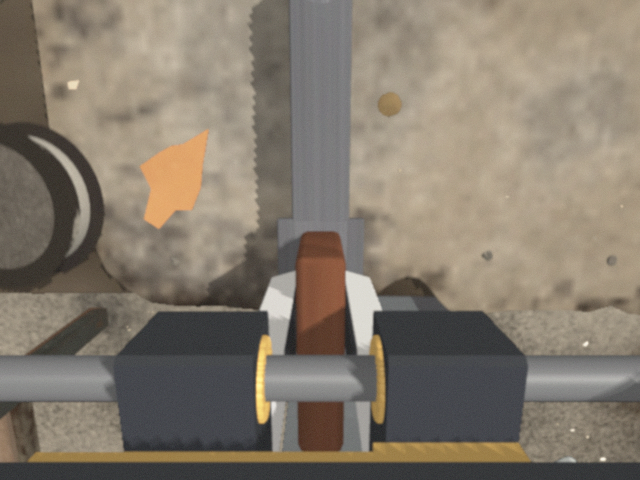

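```bash
python3 -m handwheel '[[[10,-8,-2,0,-1,0,-1],[30,-18,0,0,-2.5,0,-1],[60,-26,6,0,-4.5,0,-1],[92,-29,20,0,-6.5,0,-1],[122,-29,42,0,-8.6,0,-1]]]';python3 - <<'E'
from h import *
go(387,-240,75,-111)
E
```

```text
clock: 19.53
eef_pos: [331.4, -208.8, 76.1]
eef_rot: [-1.572, 0.0, -1.934]
wrist_force: [2.1, 1.3, -1.4]
finger_gap: 17.9
t 19.53 pos [ 331.4 -208.8   76.1] rot [-1.572  0.    -1.934] F [ 2.1  1.3 -1.4] gap 17.9
shift [ 9.4  1.1 63. ] len 64 rot [ 0.   0.2 -0. ] | per 1/5 [ 1.9  0.2 12.6] [ 0.01  0.03 -0.  ]
```

```bash
python3 -m handwheel '[[[4,0,10,0,0.1,0,-1],[8,0,24,0,0.2,0,-1],[10,5,42,0,0.2,0,-1],[10,12,56,0,0.2,0,-1],[10,20,63,0,0.2,0,-1]]]';python3 -m handwheel '[[[0,8,0,0,0,0,-1],[0,16,0,0,0,0,-1],[0,23,0,0,0,0,-1],[0,28,0,0,0,0,-1]]]';python3 - <<'E'
from h import *
go(387,-240,21.5,-111)
E
```

```text
clock: 19.95
eef_pos: [388.1, -241.5, 56.1]
eef_rot: [-1.57, -0.0, -1.938]
wrist_force: [-0.2, -0.6, -1.8]
finger_gap: 17.8
clock: 20.28
eef_pos: [387.5, -241.1, 27.2]
eef_rot: [-1.571, 0.0, -1.938]
wrist_force: [-0.7, 0.3, -2.5]
finger_gap: 18.0
t 20.28 pos [ 387.5 -241.1   27.2] rot [-1.571  0.    -1.938] F [-0.7  0.3 -2.5] gap 18.0
shift [-0.9  5.7 -0.9] len 6 rot [ 0.  -0.1 -0. ] | per 1/5 [-0.2  1.1 -0.2] [ 0.   -0.01 -0.  ]
```

```bash
python3 -m handwheel '[[[0,2,0,0,0,0,-1],[0,4,0,0,0,0,-1],[0,5,0,0,0,0,-1],[0,5.6,0,0,0,0,-1],[0,5.8,0,0,0,0,-1]]]';python3 -m handwheel '[[[0,0,0,0,0,0,-1]]]'
```

```text
clock: 20.7
eef_pos: [387.6, -241.2, 21.6]
eef_rot: [-1.571, -0.0, -1.938]
wrist_force: [-0.6, -0.5, -0.9]
finger_gap: 17.6
clock: 20.78
eef_pos: [387.7, -241.2, 21.8]
eef_rot: [-1.57, -0.0, -1.938]
wrist_force: [-0.5, 0.6, -1.7]
finger_gap: 17.6
```

```bash
python3 -m handwheel '[[[0,0.4,0,0,0,0,-1],[0,0.7,0,0,0,0,-1],[0,0.7,0,0,0,0,-1]]]';python3 -m handwheel '[[[0,0,0,0,0,0,0],[0,0,0,0,0,0,0],[0,0,0,0,0,0,0],[0,0,0,0,0,0,0],[0,0,0,0,0,0,0]]]';python3 -m handwheel '[[[0,-6,0,0,0,0,0],[0,-20,0,0,0,0,0],[0,-50,0,0,0,0,0],[0,-85,0,0,0,0,0],[0,-120,0,0,0,0,0]]]';python3 -m handwheel '[[[0,-40,-10,0,0,0,0],[0,-80,-20,0,0,0,0],[0,-120,-30,0,0,0,0],[0,-150,-40,0,0,0,0],[0,-170,-40,0,0,0,0]]]';python3 -m handwheel '[[[0,0,0,0,0,0,0],[0,0,0,0,0,0,0]]]';python3 look.py w13;python3 -c "
from cell import *
import cv2
p,d=imaging.camera('side'); cv2.imwrite('pics/s9.png',p[:,:,::-1])"
```

```text
clock: 21.03
eef_pos: [387.9, -241.4, 21.4]
eef_rot: [-1.57, -0.0, -1.938]
wrist_force: [-1.6, 0.5, 3.7]
finger_gap: 17.7
clock: 21.45
eef_pos: [387.9, -241.3, 21.4]
eef_rot: [-1.57, -0.0, -1.938]
wrist_force: [-0.6, -0.5, 0.8]
finger_gap: 45.9
clock: 21.87
eef_pos: [387.3, -241.0, 143.1]
eef_rot: [-1.571, -0.0, -1.938]
wrist_force: [0.2, 0.3, -0.2]
finger_gap: 47.2
clock: 22.28
eef_pos: [349.1, -226.2, 317.2]
eef_rot: [-1.566, -0.001, -1.938]
wrist_force: [-0.2, 0.8, -0.1]
finger_gap: 47.3
clock: 22.45
eef_pos: [349.1, -226.2, 318.2]
eef_rot: [-1.564, -0.002, -1.938]
wrist_force: [-0.0, 0.6, -0.9]
finger_gap: 46.8
t 22.45 pos [ 349.1 -226.2  318.2] rot [-1.564 -0.002 -1.938] F [-0.   0.6 -0.9] gap 46.8
t 22.50 pos [ 348.9 -226.1  316.8] rot [-1.566e+00 -1.000e-03 -1.938e+00] F [-0.1  0.  -1.4] gap 46.7
nest 5922 [ 540.2 -184.8] [81. 77.] 60.7 [35.1 43.5 45.7]
grip 1306 [ 374.4 -237. ] [17.  79.8] 69.1 [50.1 51.8 53.3]
rack 3289 [ 456.4 -408.2] [80.7 76.3] 66.9 [34.4 36.1 37.5]
lift 0
```

View pics/w13.png

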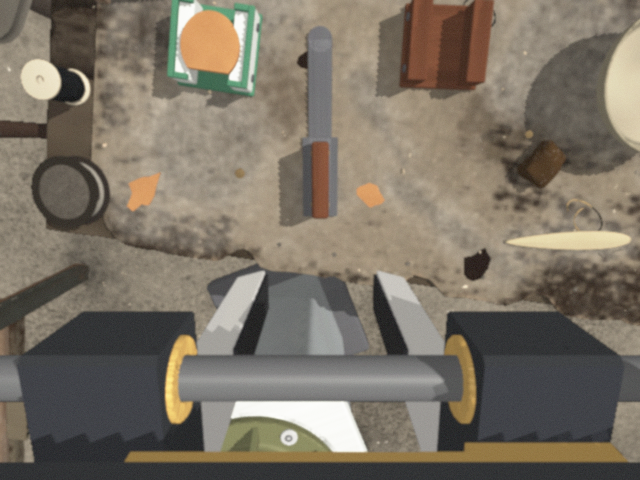

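View pics/s9.png

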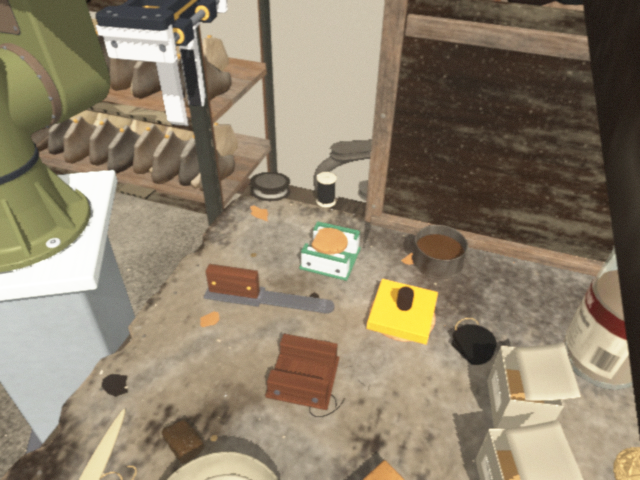

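Run:
```python
from h import *
W=np.load("pics/w13W.npy");p=cv2.imread("pics/w13.png");hsv=cv2.cvtColor(p,cv2.COLOR_BGR2HSV)
m=(W[...,2]>40)&(abs(W[...,0]-540)<45)&(abs(W[...,1]+185)<45)&(hsv[...,0]<22)&(hsv[...,1]>90)
q=W[m];r=cv2.minAreaRect(q[:,:2].astype(np.float32));print(r,np.percentile(q[:,2],[2,50,98]))
d=np.load("pics/s2d.npy")
p,d=imaging.camera("side");W=pts("side",d);h=cv2.cvtColor(p,cv2.COLOR_RGB2HSV)
m=(W[...,2]>18)&(W[...,2]<26)&(abs(W[...,0]-623)<65)&(abs(W[...,1]+325)<65)&(h[...,0]>24)&(h[...,0]<34)&(h[...,1]>150)
q=W[m];print(cv2.minAreaRect(q[:,:2].astype(np.float32)),np.percentile(q[:,2],[2,50,98]))
st(); print(order.sign_off())
```

```text
((539.7425537109375, -185.1172637939453), (57.01128005981445, 54.312721252441406), 61.11170959472656) [42.6182866  44.58375866 46.39132505]
((624.7445678710938, -326.2134094238281), (93.20502471923828, 87.20970153808594), 60.46910095214844) [19.15677264 21.39089719 23.48595824]
t 22.60 pos [ 348.8 -225.9  315.7] rot [-1.569e+00 -1.000e-03 -1.938e+00] F [-0.2  0.2 -0.2] gap 47.2
the job is handed in; nothing more can be done
None
```

The job is done and handed in at 22.6 s, with no verdict reported. I set the cover down on the mat by its knob. The lift rode from rack to nest on the peel blade, and the gripper never touched it. The peel now lies flat between nest and rack, with the arm clear above.

My last checks, from the wrist and side cameras:
- **Cover:** it stands upright on the mat, about 2 mm off centre, with its top at 21 mm as it should be.
- **Lift:** its top is at 44.6 mm, level with lying flat on the 36 mm ledges. Its centre is within about 1 mm of the pocket centre, and its edges are parallel to the lips.
- **Peel:** the top of the grip is at 52 mm, so it lies flat on the bench, clear of rack and nest.
- **Tin and spool:** they look unmoved in the picture; I did not measure them.

None of the checks failed. Position readings from the different cameras differed by up to about 2 mm, within the stated calibration. The force on the wrist stayed under 10 N in every reading I took.

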